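# Sort returned switch housings under a lamp hung on the fold-out hook

### The arm

A 6-joint arm with a two-finger parallel gripper is mounted at the origin on the work surface. World frame = base frame: x ahead of the robot, y to its left, z up, the work surface at z = 0. Lengths are in m, angles in rad, forces in N, time in s.
With the tool pointing down it reaches from about 0.35 to 0.85 m from the base axis. Payload 8.1 kg.
Tool frame: the origin (TCP) lies at the centre of the arm's flange, where the gripper is bolted on; the fingertips stand 186 mm ahead of it and the grasp point (between the pads) lies 167 mm ahead of it; z points along the fingers, y is the line along which they close (so a half turn about z gives the same grasp; the last joint's range is limited). The gripper opens to 93 mm and grips with 3 to 60 N. Pads are 15 mm wide; open, the fingers measure 128 mm over their backs; the gripper's body (75 mm by 188 mm) begins 65 mm behind the grasp point.
Start: joints at [1.203, 0.13, 1.488, -0, 1.523, -0.085], TCP at [0.167, 0.576, 0.405] pointing down, gripper open.
Joint ranges: [-2.96, 2.96], [-0.89, 2.26], [0.02, 2.5], [-1.34, 4.48], [0, 2.73], [-2.66, 2.66]. Speed limits (rad/s): [2.39, 2.39, 2.79, 3.14, 3.14, 3.14].

### API

Orientations are given as a rotation vector (axis times angle).
In Python, from plant import robot gives the robot as it stands.
- The arm moves only by the tool apply_moves, never from a script. Its argument "series" is a list of rows, each a list of 2 entries, a list of its own where there are three numbers: the shift along the tool's x, y, z in mm, then the turn, a rotation vector about the tool's x, y, z in rad. A call has 1 to 12 rows; each row shifts and turns the commanded pose from where the row before left it, along the tool's axes as they then stand; what a row does not reach is not made up. A row lasts 1/12 s, in which the tool goes at most 41.7 mm and 7.16 degrees, less where a joint would pass 70% of its speed; a pose out of reach is approached as far as the arm can. A call is refused whole if a number of a shift passes 41.7 or a number of a turn 0.125, either way. A call with a gripper value outside its range is refused whole. "claw" is the opening, from 0 (shut) to 1 (fully open), set as the call begins (left out, the last holds). The fingers move at their own pace and stop on an object; "newtons" is the grip in N (left out, the last holds). Time passes only in rows, so rows that do not move let the fingers close. It gives the time, the measured TCP pose, the force, the opening and the grip force at its end, in the units of the state.
- robot.read_state(): the state, without advancing time (a new reading comes with each control period).
- robot.read_camera(name): name is "side" or "top"; returns (picture, depth): 400x640x3 uint8, blue, green, red; 400x640 float32, m along the optical axis (not along the pixel's ray), 0 where there is no reading.
- robot.calibration(name): a dict with "fx", "fy", "cx", "cy" (pixels), "extrinsics" (4x4, takes a point from world to camera coordinates). Camera axes: x right, y down, z forward; pixel columns grow to the right and rows downward; lengths in m; the calibration is good to about 2 mm. A picture is of the moment at which its call begins. calibration takes no time and is no camera call.
- robot.close_job(): hands the job in; it is judged then, once.
The state is a dict: "t": time; "q": joint angles; "dq": joint speeds; "joint_torque": joint torques, N m; "tool_pos": TCP position; "orientation": TCP orientation; "force": force on the tool from outside, world axes, zero at the start; "wrist_torque": the same for the moment, N m; "opening": finger opening in m; "gripper_force": force on a finger pad.
Only numpy, scipy, OpenCV 4.12 (cv2) and the standard library are available. Lean on these libraries where they do the work, as an engineer would, in place of code of your own. Each camera call takes 0.05 s, during which the arm holds its last target. There are 200 camera calls.

### The job

Fold the double hook on the tool panel right down, take the work lamp from its dock and hang it by its carrying bar over both hook arms, lens towards the bench (away from the panel), and let go of it. While it hangs there, seat every switch housing in a pocket of the tray marked like its tag - round tag to the round-marked tray, strip tag to the strip-marked tray - lying flat, tag up. Then stand the lamp back in its dock and fold the empty hook up flat against the panel; never tip the lamp over, and leave the tape roll, carton and screwdriver where they are.

Things in the scene. Friction and masses are not known exactly. Their poses are not given: they have to be found in the camera images.
- post: Upright grey steel tool panel fixed to the bench at its side: 140 mm wide, 16 mm thick, top edge 285 mm above the bench, feet behind it. Origin on the bench at the foot of its front face; x points into the panel (front face at x = 0, looks along -x), y along its width, z up. Carries the folding double hook on its front. Does not move.
- hook (a joint): Hinge angle of the folding double hook, rad: 0 = folded up flat (both arms upright against the panel), growing as the arms swing out and down to a stop at 1.40 (arms 10 degrees above level). Stiff friction hinge: stays where it is left, moved by about 2 to 3 N at the ball ends; carries the lamp on its stop.
- hook_hinge (a point): Middle of the hook's hinge axis, 16 mm in front of the panel face and 200 mm above the bench; the axis runs level along the panel's y. Axes as the panel's. Two parallel straight steel arms, 10 mm round bar, lie 40 mm either side of this point along the axis, 120 mm long from the axis to the middle of their ball ends.
- hook_ball_l (a point): Centre of the rubber ball (24 mm diameter) at the end of the hook arm on the panel's +y side; 120 mm from the hinge axis. Folded, both balls stand 35 mm above the panel's top edge and can be pinched from above along the hinge axis; the arms are rigidly joined, so moving one moves both.
- hook_ball_r (a point): The same for the arm on the panel's -y side, 80 mm from the other.
- hook_rest (a point): Point fixed to the panel (its axes), 88 mm in front of the panel face and 224.5 mm above the bench, midway between the unfolded arms: where the middle of the lamp's carrying bar comes when it hangs well on both arms.
- lamp: Cordless work lamp, about 0.5 kg: grey box 150 mm wide (its y), 52 mm deep (x), 90 mm high, with a closed carrying handle on top. Origin: centre of the underside; z up; the white lens is on its -x face. Starts standing in the dock.
- lamp_bar (a point): Middle of the lamp's level carrying bar, 152 mm above the lamp's underside: bar 150 mm long along the lamp's y, 16 mm thick (x), 14 mm high. Below it is an open window 55 mm high and 126 mm wide that the two hook arms pass through, with room for the fingers between the arms.
- lamp_beam (a point): Point in the air 150 mm straight ahead of the lamp's lens (along the lamp's -x), to tell which way it shines.
- dock: Black charging dock fixed to the bench, 172 mm (its y) by 76 mm (x). Pocket 160 x 64 mm inside, rim 20 mm above the bench, pocket floor 8 mm above the bench: the lamp stands in it, either way round. Origin: centre of the underside; z up. Does not move.
- dock_seat (a point): Centre of the dock's pocket floor: the lamp's underside centre belongs here. Axes as the dock's; the lamp's long side lies along y.
- tray_round: Nest tray for passed housings, marked with a white round disc on the tab at its +x end; aluminium plate fixed to the bench, 230 mm (x) by 142 mm (y) plus the 50 mm tab, with three pockets side by side, their centres at x = -80, 0 and +80 mm, y = 0. Each pocket is 50 mm (x) by 122 mm (y), floor 6 mm and rims 18 mm above the bench; a housing lies in it with its length along the tray's y, either way round. Origin: centre of the underside. Does not move.
- tray_strip: Nest tray for rejected housings: the same, but marked with a white narrow strip on its tab. The two trays may stand either way about.
- sw_round0: Die-cast limit-switch housing with a white tag on its lid: round disc (33 mm), so it passed. 0.28 kg, lies on its flat base; 110 mm long (its x: steel head at -x, brass cable gland at +x), 40 mm wide (y), 46 mm high over the tag. Origin: centre of the underside; z up. May be absent.
- sw_strip0: Die-cast limit-switch housing with a white tag on its lid: narrow strip (64 x 14 mm), so it is rejected. 0.28 kg, lies on its flat base; 110 mm long (its x: steel head at -x, brass cable gland at +x), 40 mm wide (y), 46 mm high over the tag. Origin: centre of the underside; z up. May be absent.
- sw_round1: Die-cast limit-switch housing with a white tag on its lid: round disc (33 mm), so it passed. 0.28 kg, lies on its flat base; 110 mm long (its x: steel head at -x, brass cable gland at +x), 40 mm wide (y), 46 mm high over the tag. Origin: centre of the underside; z up. May be absent.
- sw_strip1: Die-cast limit-switch housing with a white tag on its lid: narrow strip (64 x 14 mm), so it is rejected. 0.28 kg, lies on its flat base; 110 mm long (its x: steel head at -x, brass cable gland at +x), 40 mm wide (y), 46 mm high over the tag. Origin: centre of the underside; z up. May be absent.
- sw_round2: Die-cast limit-switch housing with a white tag on its lid: round disc (33 mm), so it passed. 0.28 kg, lies on its flat base; 110 mm long (its x: steel head at -x, brass cable gland at +x), 40 mm wide (y), 46 mm high over the tag. Origin: centre of the underside; z up. May be absent.
- sw_strip2: Die-cast limit-switch housing with a white tag on its lid: narrow strip (64 x 14 mm), so it is rejected. 0.28 kg, lies on its flat base; 110 mm long (its x: steel head at -x, brass cable gland at +x), 40 mm wide (y), 46 mm high over the tag. Origin: centre of the underside; z up. May be absent.
- tape_roll: Bystander: black roll of grip tape lying flat, 90 mm diameter, 50 mm high. Origin: centre of the underside.
- carton: Bystander: small cardboard carton 70 x 80 x 60 mm. Origin: centre of the underside.
- screwdriver: Bystander: screwdriver, red handle, lying on the bench before the panel. Origin at its underside.

How it is judged:
On the way, in this order (a step that is already met when the one before it is completed fails the run):
1. hook unfolded right down on its stop (value of joint hook above 1.3 rad), for 0.2 s.
2. lamp hanging from both arms of the hook by its carrying bar, let go, lens towards the bench (value of joint hook above 1.3 rad and contact force between lamp and post above 1 N and height (world z) of lamp_bar above 0.205 m and horizontal distance between lamp_bar and hook_rest below 0.06 m and angle between lamp's own z axis and vertical below 0.3 rad and contact force between lamp and the fingers below 0.2 N and x of lamp_beam in the frame of post below -0.15 m), for 0.5 s.
3. with the lamp still hanging, every housing seated in a nest of the tray with its own mark (value of joint hook above 1.3 rad and contact force between lamp and post above 1 N and height (world z) of lamp_bar above 0.205 m and horizontal distance between lamp_bar and hook_rest below 0.06 m and angle between lamp's own z axis and vertical below 0.3 rad and (x of sw_round0 in the frame of tray_round between -0.09 and -0.07 m or x of sw_round0 in the frame of tray_round between -0.01 and 0.01 m or x of sw_round0 in the frame of tray_round between 0.07 and 0.09 m) and y of sw_round0 in the frame of tray_round between -0.012 and 0.012 m and z of each of sw_round0, sw_round1, sw_round2 in the frame of tray_round below 0.011 m and angle between each of sw_round0, sw_round1, sw_round2, sw_strip0, sw_strip1, sw_strip2's own z axis and vertical below 0.09 rad and (x of sw_round1 in the frame of tray_round between -0.09 and -0.07 m or x of sw_round1 in the frame of tray_round between -0.01 and 0.01 m or x of sw_round1 in the frame of tray_round between 0.07 and 0.09 m) and y of sw_round1 in the frame of tray_round between -0.012 and 0.012 m and (x of sw_round2 in the frame of tray_round between -0.09 and -0.07 m or x of sw_round2 in the frame of tray_round between -0.01 and 0.01 m or x of sw_round2 in the frame of tray_round between 0.07 and 0.09 m) and y of sw_round2 in the frame of tray_round between -0.012 and 0.012 m and (x of sw_strip0 in the frame of tray_strip between -0.09 and -0.07 m or x of sw_strip0 in the frame of tray_strip between -0.01 and 0.01 m or x of sw_strip0 in the frame of tray_strip between 0.07 and 0.09 m) and y of sw_strip0 in the frame of tray_strip between -0.012 and 0.012 m and z of each of sw_strip0, sw_strip1, sw_strip2 in the frame of tray_strip below 0.011 m and (x of sw_strip1 in the frame of tray_strip between -0.09 and -0.07 m or x of sw_strip1 in the frame of tray_strip between -0.01 and 0.01 m or x of sw_strip1 in the frame of tray_strip between 0.07 and 0.09 m) and y of sw_strip1 in the frame of tray_strip between -0.012 and 0.012 m and (x of sw_strip2 in the frame of tray_strip between -0.09 and -0.07 m or x of sw_strip2 in the frame of tray_strip between -0.01 and 0.01 m or x of sw_strip2 in the frame of tray_strip between 0.07 and 0.09 m) and y of sw_strip2 in the frame of tray_strip between -0.012 and 0.012 m), for 0.3 s.
4. lamp stands seated in its dock, let go (distance between lamp and dock_seat below 0.012 m and angle between lamp's own z axis and vertical below 0.06 rad and contact force between lamp and the fingers below 0.2 N), for 0.3 s.
5. empty hook folded up flat (value of joint hook below 0.12 rad), for 0.3 s.
At the end, for the whole second after the job is handed in: Hook within 0.12 rad of folded flat; lamp upright within 12 mm of its dock seat; every housing present lies tag up, at rest, in a pocket of the tray with its own mark (10 mm across, 12 mm along, base within 5 mm of the floor, tilt under 0.09 rad) (all of step 4 and value of joint hook below 0.12 rad and (x of sw_round0 in the frame of tray_round between -0.09 and -0.07 m or x of sw_round0 in the frame of tray_round between -0.01 and 0.01 m or x of sw_round0 in the frame of tray_round between 0.07 and 0.09 m) and y of sw_round0 in the frame of tray_round between -0.012 and 0.012 m and z of each of sw_round0, sw_round1, sw_round2 in the frame of tray_round below 0.011 m and angle between each of sw_round0, sw_round1, sw_round2, sw_strip0, sw_strip1, sw_strip2's own z axis and vertical below 0.09 rad and (x of sw_round1 in the frame of tray_round between -0.09 and -0.07 m or x of sw_round1 in the frame of tray_round between -0.01 and 0.01 m or x of sw_round1 in the frame of tray_round between 0.07 and 0.09 m) and y of sw_round1 in the frame of tray_round between -0.012 and 0.012 m and (x of sw_round2 in the frame of tray_round between -0.09 and -0.07 m or x of sw_round2 in the frame of tray_round between -0.01 and 0.01 m or x of sw_round2 in the frame of tray_round between 0.07 and 0.09 m) and y of sw_round2 in the frame of tray_round between -0.012 and 0.012 m and (x of sw_strip0 in the frame of tray_strip between -0.09 and -0.07 m or x of sw_strip0 in the frame of tray_strip between -0.01 and 0.01 m or x of sw_strip0 in the frame of tray_strip between 0.07 and 0.09 m) and y of sw_strip0 in the frame of tray_strip between -0.012 and 0.012 m and z of each of sw_strip0, sw_strip1, sw_strip2 in the frame of tray_strip below 0.011 m and (x of sw_strip1 in the frame of tray_strip between -0.09 and -0.07 m or x of sw_strip1 in the frame of tray_strip between -0.01 and 0.01 m or x of sw_strip1 in the frame of tray_strip between 0.07 and 0.09 m) and y of sw_strip1 in the frame of tray_strip between -0.012 and 0.012 m and (x of sw_strip2 in the frame of tray_strip between -0.09 and -0.07 m or x of sw_strip2 in the frame of tray_strip between -0.01 and 0.01 m or x of sw_strip2 in the frame of tray_strip between 0.07 and 0.09 m) and y of sw_strip2 in the frame of tray_strip between -0.012 and 0.012 m and linear speed of each of lamp, sw_round0, sw_strip0, sw_round1, sw_strip1, sw_round2, sw_strip2 below 0.02 m/s); the robot touches nothing.
It fails at once if a bystander (tape roll, carton, screwdriver) is moved more than 50 mm (distance of any of tape_roll, carton, screwdriver from where it was at the start of the episode above 0.05 m).
It fails at once if the lamp is tipped over (more than 0.7 rad) (angle between lamp's own z axis and vertical above 0.7 rad).
Of sw_round0, sw_strip0, sw_round1, sw_strip1, sw_round2, sw_strip2 only 3 to 5 are there at a start; the rules pass over those that are not, and their reading is None.
At some moment in a run one of sw_round0, sw_strip0, sw_round1, sw_strip1, sw_round2, sw_strip2 may be knocked a few centimetres aside while the robot is not near it.
It also fails if it takes over 210 s, if anything falls off the work surface, if the arm or the gripper's body presses on something with over 40 N, if the wrist force passes 120 N, or if a joint passes its speed limit or range.

## Working session

There is one attempt and no reset: what is moved stays moved. The work goes in short steps, Python scripts to look and compute and a tool call to move; the robot and the scene stay as the last step left them, time stands still between calls to the robot, and variables do not carry over. Pictures are saved under pics/ and viewed, at most 14 in all, crops included, and the job is handed in when it is done.

Besides the shell and the picture viewer there is one more tool, called after "Emit:" as name([rows], argument=value, ...), one row to a line, values as JSON. apply_moves: Moves the arm, as the interface text tells. Its arguments: {"type":"object","properties":{"series":{"type":"array"},"claw":{"type":"number"},"newtons":{"type":"number"}},"required":["series"]}

```bash
ls; mkdir -p pics; cat > h.py <<'E'
import sys; sys.path.insert(0,'.')
import numpy as np, cv2
from plant import robot
def ray(name,u,v):
    c=robot.calibration(name);E=np.array(c['extrinsics']);R=E[:3,:3];t=E[:3,3]
    d=R.T@np.array([(u-c['cx'])/c['fx'],(v-c['cy'])/c['fy'],1]);return -R.T@t,d
def onz(name,u,v,z):
    o,d=ray(name,u,v);return o+d*(z-o[2])/d[2]
def cloud(name,D):
    c=robot.calibration(name);E=np.array(c['extrinsics']);v,u=np.indices(D.shape)
    P=np.stack([(u-c['cx'])/c['fx']*D,(v-c['cy'])/c['fy']*D,D],-1)
    return (P-E[:3,3])@E[:3,:3]
E
python3 - <<'E'
from h import *
for n in('top','side'):
    I,D=robot.read_camera(n);cv2.imwrite(f'pics/{n}0.png',I);np.save(f'{n}0.npy',D)
    o,d=ray(n,320,200);print(n,o.round(3),d.round(3),robot.calibration(n)['fx'])
s=robot.read_state();print(s)
E
```

```text
pics
top [0.327 0.04  1.216] [ 0.24  -0.023 -0.971] 401.01051334480576
side [0.527 0.953 0.806] [ 0.024 -0.827 -0.562] 447.4285059150854
{'t': 0.1, 'q': array([ 1.20260017e+00,  1.31111014e-01,  1.48917207e+00,  7.10171809e-06,
        1.52301519e+00, -8.53887327e-02]), 'dq': array([-0.00126255, -0.00041137, -0.001924  , -0.00072292, -0.00073621,
       -0.00022477]), 'joint_torque': array([ 1.64563378e-03, -5.61338139e+01, -4.93097770e+01,  7.70897744e-02,
        2.90758268e-02, -7.36526522e-05]), 'tool_pos': array([0.16732753, 0.57598009, 0.403776  ]), 'orientation': array([-4.42699301e-01, -3.10984919e+00,  2.60775089e-03]), 'force': array([ 0.10873487, -0.25748504,  0.11143959]), 'wrist_torque': array([-0.02199669, -0.02562013,  0.03817262]), 'gripper_force': 0.0, 'opening': 0.0930168850575467}
```

View pics/top0.png

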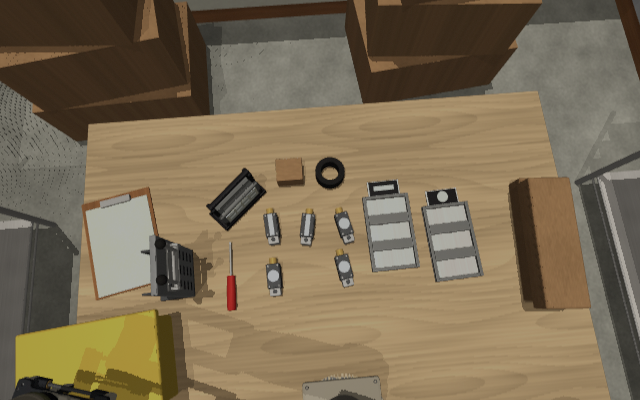

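View pics/side0.png

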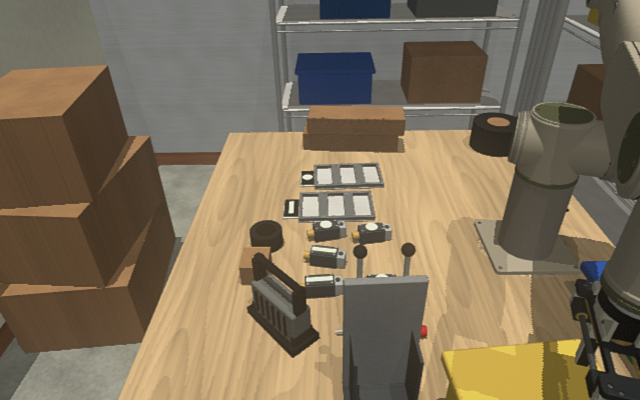

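The top view shows the strip tray at (390,230), the round tray at (452,238), and five housings: strip at (272,227) and (307,227), round at (344,225), (274,276) and (344,268). It also shows the lamp and dock at (237,200), the panel at (170,270), and the folded balls at (160,243) and (157,288). The side view shows the balls at (360,252) and (408,249) and the lamp bar at (278,280).

```bash
python3 - <<'E'
from h import *
Dt=np.load('top0.npy');Ds=np.load('side0.npy');It=cv2.imread('pics/top0.png');Is=cv2.imread('pics/side0.png')
Ct=cloud('top',Dt);Cs=cloud('side',Ds)
def rect(m,C,name):
    P=C[m]; r=cv2.minAreaRect((P[:,:2]*1000).astype(np.float32)); print(name,m.sum(),'c',np.round(r[0],1),'sz',np.round(r[1],1),'ang',round(r[2],1),'z',P[:,2].mean().round(4)); return r
def box(u0,v0,u1,v1):
    m=np.zeros(Dt.shape,bool);m[v0:v1,u0:u1]=1;return m&(Dt>0)
Z=Ct[...,2]
for n,b in dict(sA=(258,200,286,252),sB=(293,200,320,252),rA=(330,198,358,250),rB=(260,250,290,302),rC=(330,246,358,295)).items():
    m=box(*b); rect(m&(Z>.030)&(Z<.06),Ct,n+' body')
    w=(It.min(2)>185)&m&(Z>.03); rect(w,Ct,n+' tag')
    hsv=cv2.cvtColor(It,cv2.COLOR_BGR2HSV); g=m&(hsv[...,1]>130)&(Z>.012)&(Z<.05)&(hsv[...,0]<30); print('  gland',Ct[g].mean(0).round(3) if g.any() else 0)
for n,b in dict(Tstrip=(355,190,423,278),Tround=(418,200,488,286)).items():
    m=box(*b)&(Z>.0125)&(Z<.024); rect(m,Ct,n)
    m=box(*b)&(It.min(2)>190)&(Z<.0125);k,l,st,ce=cv2.connectedComponentsWithStats(m.astype(np.uint8))
    for i in range(1,k):
        if st[i,4]>60: rect(l==i,Ct,'  floor')
for n,b in dict(mS=(365,178,402,196),mR=(425,188,460,206)).items():
    rect(box(*b)&(It.min(2)>190),Ct,n)
# dock & lamp
m=box(200,160,275,240); rect(m&(Z>.125),Ct,'bar');rect(m&(Z>.01)&(Z<.03),Ct,'dockrim');rect(m&(Z>.07)&(Z<.11),Ct,'lampbox')
m=box(135,225,205,305); rect(m&(Z>.27)&(Z<.29),Ct,'panel top'); rect(m&(Z>.29),Ct,'balls')
for b in((145,232,175,262),(140,270,175,300)):
    mm=box(*b)&(Z>.307);print('ball',Ct[mm].mean(0).round(4),Z[mm].max().round(4))
sm=np.zeros(Ds.shape,bool);sm[235:262,350:420]=1
Zs=Cs[...,2];mm=sm&(Zs>.29);k,l,st,ce=cv2.connectedComponentsWithStats(mm.astype(np.uint8))
for i in range(1,k):
    if st[i,4]>15:print('side ball',st[i],Cs[l==i].mean(0).round(4),Cs[l==i][:,2].max().round(4))
sm=np.zeros(Ds.shape,bool);sm[245:355,240:320]=1
rect(sm&(Zs>.135)&(Zs<.18),Cs,'side bar'); rect(sm&(Zs>.07)&(Zs<.11),Cs,'side lampbox')
sm=np.zeros(Ds.shape,bool);sm[275:400,340:430]=1
rect(sm&(Zs>.28)&(Zs<.29),Cs,'side panel top')
for n,b in dict(tape=(310,155,348,190),cart=(272,155,306,188),scr=(222,240,240,312)).items():
    rect(box(*b)&(Z>.012),Ct,n)
crop=cv2.resize(It[160:240,200:275],None,fx=6,fy=6);c2=cv2.resize(Is[240:400,220:440],None,fx=3,fy=3)
c3=np.zeros((480,1110,3),np.uint8);c3[:,:450]=crop;c3[:,450:1110]=c2
cv2.imwrite('pics/c1.png',cv2.resize(c3,(800,346)))
E
```

```text
sA body 410 c [552.7 165.1] sz [108.9  39.8] ang 4.7 z 0.0413
sA tag 0 c [0. 0.] sz [0. 0.] ang 0.0 z nan
  gland [0.601 0.167 0.028]
sB body 400 c [541.6  58.2] sz [ 39.8 107.9] ang 79.6 z 0.0415
sB tag 0 c [0. 0.] sz [0. 0.] ang 0.0 z nan
  gland [0.591 0.048 0.027]
rA body 409 c [537.8 -51.4] sz [109.1  40.4] ang 12.9 z 0.0412
rA tag 0 c [0. 0.] sz [0. 0.] ang 0.0 z nan
  gland [ 0.574 -0.041  0.027]
rB body 447 c [402.7 166.3] sz [108.9  40.4] ang 2.3 z 0.0414
rB tag 0 c [0. 0.] sz [0. 0.] ang 0.0 z nan
  gland [0.451 0.167 0.027]
rC body 435 c [409.7 -39.4] sz [105.   40.3] ang 9.5 z 0.0416
rC tag 0 c [0. 0.] sz [0. 0.] ang 0.0 z nan
  gland [ 0.459 -0.031  0.028]
Tstrip 1527 c [ 519.  -210.3] sz [249.3 180.4] ang 1.3 z 0.0168
Tround 1574 c [ 466.5 -353.5] sz [234.7 188.1] ang 0.6 z 0.017
mS 0 c [0. 0.] sz [0. 0.] ang 0.0 z nan
mR 0 c [0. 0.] sz [0. 0.] ang 0.0 z nan
bar 422 c [638.6 263.2] sz [ 32.  149.2] ang 43.0 z 0.1617
dockrim 282 c [608.1 249.2] sz [107.1 181.9] ang 28.8 z 0.0189
lampbox 794 c [631.3 256.8] sz [ 44.2 148.7] ang 42.4 z 0.0936
panel top 514 c [436.3 401.4] sz [138.6  43.3] ang 3.1 z 0.282
balls 203 c [437.7 382.3] sz [102.   22.5] ang 2.3 z 0.3257
ball [0.4764 0.3823 0.326 ] 0.333
ball [0.3976 0.3786 0.3259] 0.3323
side ball [402 243  14  19 198] [0.4015 0.3916 0.3231] 0.8064
side ball [354 245  14  17 182] [0.4801 0.3961 0.3249] 0.8064
side bar 701 c [640.6 266.6] sz [ 30.2 150.7] ang 43.2 z 0.1594
side lampbox 1519 c [642.2 268.8] sz [ 56.6 150.9] ang 42.5 z 0.0926
side panel top 684 c [438.1 417.2] sz [139.1  18.2] ang 2.9 z 0.2835
tape 548 c [703.8 -23.4] sz [88.6 87.7] ang 43.1 z 0.0429
cart 687 c [716.3 100.1] sz [71.9 80.4] ang 0.5 z 0.0549
scr 349 c [416.6 291.9] sz [ 24.2 195.4] ang 88.1 z 0.0207<stdin>:5: RuntimeWarning: Mean of empty slice.
  ret = ret.dtype.type(ret / rcount)
```

View pics/c1.png

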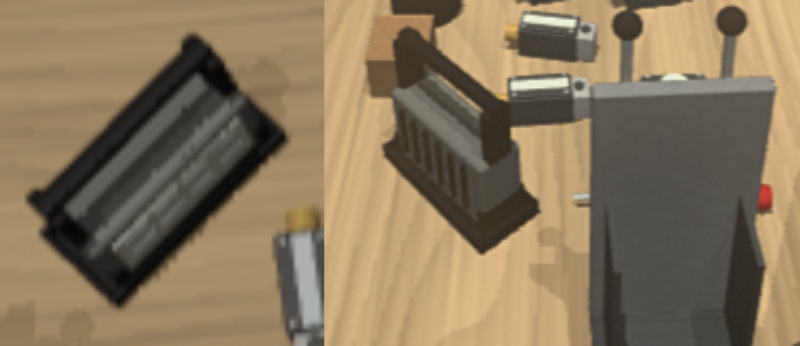

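The crop shows the ribbed face of the lamp facing the side camera (+x+y), so the lens should face the robot. I'll check this by colour, and refine the panel and trays with a lower white threshold.

```bash
cat >> h.py <<'E'
from scipy.spatial.transform import Rotation as Ro
def plan(*wps):
    """wps: (x,y,z,yaw_deg) of grasp point, tool down; prints turn then shift in tool axes, assuming each is reached"""
    s=robot.read_state();R=Ro.from_rotvec(s['orientation']);p=s['tool_pos']+R.apply([0,0,.167])
    y=R.apply([0,1,0]);print('t',round(s['t'],2),'grasp',p.round(4),'yaw',np.degrees(np.arctan2(y[1],y[0])).round(1),'q1,q6',s['q'][[0,5]].round(2),'open',round(s['opening'],4),'F',s['force'].round(1))
    for x,yy,z,a in wps:
        a=np.radians(a);Y=np.array([np.cos(a),np.sin(a),0]);Z=np.array([0,0,-1.]);X=np.cross(Y,Z)
        R2=Ro.from_matrix(np.stack([X,Y,Z],1));t=np.array([x,yy,z]);
        p0=p-R.apply([0,0,.167]);p1=t-R2.apply([0,0,.167])
        print(' turn',(R.inv()*R2).as_rotvec().round(3),'then shift mm',(R2.inv().apply(p1-p0)*1000).round(1));R=R2;p=t
def rect(m,C,name):
    P=C[m]
    if not len(P): print(name,'none');return
    r=cv2.minAreaRect((P[:,:2]*1000).astype(np.float32)); print(name,m.sum(),'c',np.round(r[0],1),'mean',(P[:,:2].mean(0)*1000).round(1),'sz',np.round(r[1],1),'ang',round(r[2],1),'z',P[:,2].mean().round(4))
E
python3 - <<'E'
from h import *
Dt=np.load('top0.npy');Ds=np.load('side0.npy');It=cv2.imread('pics/top0.png');Is=cv2.imread('pics/side0.png')
Ct=cloud('top',Dt);Cs=cloud('side',Ds);Z=Ct[...,2]
def box(u0,v0,u1,v1):
    m=np.zeros(Dt.shape,bool);m[v0:v1,u0:u1]=1;return m&(Dt>0)
W=(It.min(2)>140)&(np.ptp(It,2)<40) if False else (It.min(2)>140)&((It.max(2)-It.min(2))<45)
for n,b in dict(sA=(258,200,286,252),sB=(293,200,320,252),rA=(330,198,358,250),rB=(260,250,290,302),rC=(330,246,358,295)).items(): rect(box(*b)&W&(Z>.04),Ct,n+' tag')
for n,C,I,b in (('topcam',Ct,It,(355,170,495,290)),('side',Cs,Is,(275,155,390,225))):
    Wm=(I.min(2)>140)&((I.max(2)-I.min(2))<45)&box(*b)&(C[...,2]<.03);k,l,st,ce=cv2.connectedComponentsWithStats(Wm.astype(np.uint8))
    for i in range(1,k):
        if st[i,4]>15: rect(l==i,C,n+' white')
# panel front
m=box(150,225,215,305)&(Z>.06)&(Z<.18);P=Ct[m];c=np.polyfit(P[:,0],P[:,1],1);r=P[:,1]-np.polyval(c,P[:,0]);P=P[abs(r-np.median(r))<.01];c=np.polyfit(P[:,0],P[:,1],1)
print('front y=',c,np.degrees(np.arctan(c[0])),P.min(0),P.max(0),'std',np.std(P[:,1]-np.polyval(c,P[:,0])))
# lamp faces colours
a=np.radians(43);n=np.array([np.cos(a),np.sin(a)])
for nm,C,I,b in(('top',Ct,It,(200,160,275,240)),('side',Cs,Is,(240,245,320,355))):
    m=box(*b)&(C[...,2]>.03)&(C[...,2]<.085);q=(C[...,:2]-[.6405,.266])@n
    for lo,hi in((-.045,-.018),(.018,.045)):
        k=m&(q>lo)&(q<hi);print(nm,lo,k.sum(),np.percentile(I[k],[10,50,90],axis=0).round().tolist() if k.any() else 0)
m=box(200,160,275,240)&(Z>.150);rect(m,Ct,'bar top');sm=box(240,245,320,355)&(Cs[...,2]>.155);rect(sm,Cs,'bar side')
yb=.3875
plan((.4765,.388,.42,2.9),(.4765,.388,.321,2.9))
E
```

```text
sA tag 91 c [548.2 164.3] mean [554.8 165.4] sz [78.2 14.5] ang 7.6 z 0.0447
sB tag 95 c [542.   60.6] mean [543.6  57.9] sz [20.7 73.1] ang 82.9 z 0.0446
rA tag 94 c [524.9 -56.8] mean [539.1 -51.7] sz [65.6 29.8] ang 19.3 z 0.0445
rB tag 103 c [389.5 166.4] mean [404.4 166.3] sz [29.2 63.5] ang 89.3 z 0.0446
rC tag 101 c [395.5 -40.4] mean [412.5 -39.3] sz [69.3 30.1] ang 3.4 z 0.0448
topcam white 73 c [ 649.9 -189.1] mean [ 649.6 -189.2] sz [13.3 62.2] ang 1.3 z 0.0083
topcam white 16 c [ 603.8 -320.4] mean [ 606.1 -320.4] sz [41.7  4.2] ang 2.7 z 0.0044
topcam white 78 c [ 606.9 -368.3] mean [ 606.4 -368.1] sz [32.1 26.2] ang 79.1 z 0.0085
topcam white 547 c [ 590.7 -190.9] mean [ 590.1 -190.4] sz [ 46.9 119.6] ang 1.1 z 0.0048
topcam white 557 c [ 547.2 -372.9] mean [ 546.7 -372.1] sz [ 47.2 118.6] ang 2.4 z 0.0048
topcam white 589 c [ 510.1 -192.5] mean [ 509.8 -192.5] sz [ 47.8 119.5] ang 1.2 z 0.0048
topcam white 584 c [ 467.1 -375.8] mean [ 466.8 -375.8] sz [ 47.5 116.6] ang 2.9 z 0.005
topcam white 627 c [ 429.9 -194.8] mean [ 429.7 -194.6] sz [ 47.3 119.6] ang 1.8 z 0.0049
[... 1037 characters left out ...]
.06039094] [0.5050282  0.41348595 0.17949975] std 0.0010352113448118896
top -0.045 296 [[34.0, 35.0, 36.0], [68.0, 75.0, 76.0], [93.0, 98.0, 98.0]]
top 0.018 0 0
side -0.045 197 [[54.0, 68.0, 73.0], [91.0, 131.0, 169.0], [94.0, 136.0, 175.0]]
side 0.018 700 [[36.0, 48.0, 57.0], [53.0, 63.0, 70.0], [63.0, 73.0, 78.0]]
bar top 394 c [637.5 262.4] mean [636.2 261.8] sz [ 30.8 148.9] ang 44.7 z 0.1634
bar side 566 c [568.8 569. ] mean [631.6 305.6] sz [ 96.  765.6] ang 13.3 z 0.1942
t 0.1 grasp [0.1672 0.5757 0.2368] yaw 73.8 q1,q6 [ 1.2  -0.09] open 0.093 F [ 0.1 -0.3  0.1]
 turn [-2.000e-03  1.000e-03  1.237e+00] then shift mm [-203.4  299.3 -183.2]
 turn [0. 0. 0.] then shift mm [ 0.  0. 99.]
```

```bash
python3 - <<'E'
from h import *
I=cv2.imread('pics/top0.png')[165:235,203:272];J=np.clip(I.astype(float)*2.2,0,255).astype(np.uint8)
S=cv2.imread('pics/side0.png')[250:355,240:325];S=np.clip(S.astype(float)*2,0,255).astype(np.uint8)
a=cv2.resize(J,(400,406),interpolation=cv2.INTER_CUBIC);b=cv2.resize(S,(328,406),interpolation=cv2.INTER_CUBIC)
cv2.imwrite('pics/c2.png',np.hstack([a,b]))
E
```

```text
(no output)
```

View pics/c2.png

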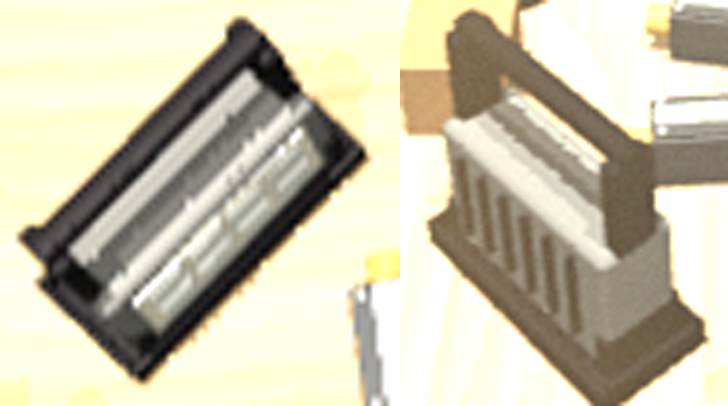

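The enhanced crop confirms it: the lens segments (white frame) are on the robot-facing side, near (230,230) in the left half, and the ribs face away. So the lamp's x axis points at about 43.5° and must turn +49° to hang. Next I fold down the hook by its -y ball at (0.478, 0.389).

Emit:
apply_moves([
  [[0,0,-15.3],[0,0,0.103]],
  [[0,0,-15.3],[0,0,0.103]],
  [[0,0,-15.3],[0,0,0.103]],
  [[0,0,-15.3],[0,0,0.103]],
  [[0,0,-15.3],[0,0,0.103]],
  [[0,0,-15.3],[0,0,0.103]],
  [[0,0,-15.3],[0,0,0.103]],
  [[0,0,-15.3],[0,0,0.103]],
  [[0,0,-15.3],[0,0,0.103]],
  [[0,0,-15.3],[0,0,0.103]],
  [[0,0,-15.3],[0,0,0.103]],
  [[0,0,-15.3],[0,0,0.103]],
], claw=0.55)

```text
t: 1.1
tool_pos: [0.1674, 0.5762, 0.5885]
orientation: [2.168, 2.273, -0.002]
force: [-0.1, 0.4, -0.1]
opening: 0.0511
gripper_force: 0.0
```

Emit:
apply_moves([
  [[-20,30,0],[0,0,0]],
  [[-20,30,0],[0,0,0]],
  [[-20,30,0],[0,0,0]],
  [[-20,30,0],[0,0,0]],
  [[-20,30,0],[0,0,0]],
  [[-20,30,0],[0,0,0]],
  [[-20,30,0],[0,0,0]],
  [[-20,30,0],[0,0,0]],
  [[-20,30,0],[0,0,0]],
  [[-20,30,0],[0,0,0]],
  [[0,0,0],[0,0,0]],
  [[0,0,0],[0,0,0]],
])

```text
t: 2.1
tool_pos: [0.4791, 0.3908, 0.587]
orientation: [-2.167, -2.274, 0.003]
force: [-0.3, -0.7, 0.3]
opening: 0.051
gripper_force: 0.0
```

```bash
python3 -c "
from h import *
plan((.478,.389,.42,2.7),(.478,.389,.321,2.7))"
```

```text
t 2.1 grasp [0.4788 0.3906 0.42  ] yaw 2.8 q1,q6 [0.6  0.55] open 0.051 F [-0.3 -0.7  0.3]
 turn [-0.002  0.001  0.001] then shift mm [-1.8 -1.1  0. ]
 turn [0. 0. 0.] then shift mm [ 0.  0. 99.]
```

Emit:
apply_moves([
  [[-1.8,-1.1,16],[0,0,0]],
  [[0,0,17],[0,0,0]],
  [[0,0,17],[0,0,0]],
  [[0,0,17],[0,0,0]],
  [[0,0,16],[0,0,0]],
  [[0,0,16],[0,0,0]],
  [[0,0,0],[0,0,0]],
  [[0,0,0],[0,0,0]],
])

```text
t: 2.77
tool_pos: [0.4752, 0.3909, 0.4885]
orientation: [-2.161, -2.279, 0.004]
force: [0.7, 0.1, 0.8]
opening: 0.0508
gripper_force: 0.0
```

Emit:
apply_moves([
  [[0,0,0],[0,0,0]],
  [[0,0,0],[0,0,0]],
  [[0,0,0],[0,0,0]],
  [[0,0,0],[0,0,0]],
  [[0,0,0],[0,0,0]],
  [[0,0,0],[0,0,0]],
], claw=0, newtons=20)

```text
t: 3.27
tool_pos: [0.4783, 0.39, 0.4906]
orientation: [2.162, 2.274, 0.01]
force: [13.4, 2.5, -2.0]
opening: 0.0227
gripper_force: 20.0
```

```bash
python3 -c "
from h import *
plan()"
```

```text
t 3.27 grasp [0.4794 0.3904 0.3236] yaw 2.9 q1,q6 [0.6  0.55] open 0.0227 F [13.4  2.5 -2. ]
```

Emit:
apply_moves([
  [[-16.7,2,1.2],[0,0,0]],
  [[-16.5,1,3.5],[0,0,0]],
  [[-15.7,0,5.7],[0,0,0]],
  [[-14.8,0,7.9],[0,0,0]],
  [[-13.6,0,9.9],[0,0,0]],
  [[-12.1,0,11.7],[0,0,0]],
  [[-10.3,0,13.3],[0,0,0]],
  [[-8.3,0,14.5],[0,0,0]],
  [[-6.2,0,15.6],[0,0,0]],
  [[-4.1,0,16.3],[0,0,0]],
  [[0,0,2],[0,0,0]],
  [[0,0,0],[0,0,0]],
])

```text
t: 4.27
tool_pos: [0.4858, 0.2715, 0.3872]
orientation: [2.163, 2.277, -0.001]
force: [2.5, -3.2, -2.1]
opening: 0.0228
gripper_force: 20.0
```

```bash
python3 -c "
from h import *
plan()"
```

```text
t 4.27 grasp [0.4858 0.2713 0.2202] yaw 2.9 q1,q6 [0.42 0.37] open 0.0228 F [ 2.5 -3.2 -2.1]
```

Emit:
apply_moves([
  [[0,0,0],[0,0,0]],
  [[0,0,0],[0,0,0]],
  [[0,0,0],[0,0,0]],
  [[0,0,-20],[0,0,0]],
  [[0,0,-20],[0,0,0]],
  [[0,0,-20],[0,0,0]],
  [[0,0,-20],[0,0,0]],
  [[0,0,-20],[0,0,0]],
  [[0,0,-20],[0,0,0]],
  [[0,0,-20],[0,0,0]],
  [[0,0,0],[0,0,0]],
], claw=0.55)

```text
t: 5.18
tool_pos: [0.4855, 0.2726, 0.5333]
orientation: [2.16, 2.277, 0.011]
force: [0.9, 0.7, 1.4]
opening: 0.051
gripper_force: 0.0
```

```bash
python3 - <<'E'
from h import *
for n in('top','side'):
    I,D=robot.read_camera(n);cv2.imwrite(f'pics/{n}1.png',I);C=cloud(n,D);Z=C[...,2]
    m=(D>0)&(Z>.19)&(Z<.245)&(C[...,1]>.2)&(C[...,1]<.30)&(C[...,0]>.36)&(C[...,0]<.52)
    k,l,st,ce=cv2.connectedComponentsWithStats(m.astype(np.uint8))
    for i in range(1,k):
        if st[i,4]>15:print(n,st[i],C[l==i].mean(0).round(4),C[l==i].min(0).round(4),C[l==i].max(0).round(4))
    m=(D>0)&(Z>.14)&(Z<.18)&(C[...,1]>.19)&(C[...,1]<.34)&(C[...,0]>.56)&(C[...,0]<.72);rect(m,C,n+' bar')
plan((.6395,.265,.30,43),(.6395,.265,.167,43))
E
```

```text
top [219 239   6   9  31] [0.4852 0.2679 0.2266] [0.4743 0.263  0.2154] [0.4942 0.2746 0.2356]
top bar 361 c [638.3 262.5] mean [640.6 256.2] sz [ 31.  148.3] ang 43.4 z 0.1629
side [387 245  12  16 132] [0.4063 0.2812 0.2252] [0.3954 0.2632 0.215 ] [0.4171 0.2994 0.2335]
side [347 247  12  15 129] [0.4855 0.2845 0.2255] [0.4748 0.2713 0.2128] [0.4965 0.3    0.2332]
side bar 661 c [640.6 266.7] mean [635.  276.1] sz [ 30.1 151. ] ang 43.2 z 0.1607
t 5.28 grasp [0.4859 0.2727 0.3618] yaw 3.0 q1,q6 [0.42 0.37] open 0.0508 F [ 0.2 -0.1 -0.6]
 turn [ 0.002 -0.    -0.698] then shift mm [-110.5  107.5   61.8]
 turn [0. 0. 0.] then shift mm [  0.   0. 133.]
```

Emit:
apply_moves([
  [[0,0,0],[0,0,-0.1]],
  [[0,0,0],[0,0,-0.1]],
  [[0,0,0],[0,0,-0.1]],
  [[0,0,0],[0,0,-0.1]],
  [[0,0,0],[0,0,-0.1]],
  [[0,0,0],[0,0,-0.1]],
  [[0,0,0],[0,0,-0.1]],
], claw=0.6)

```text
t: 5.87
tool_pos: [0.4854, 0.2723, 0.5258]
orientation: [-1.242, -2.883, 0.003]
force: [-0.6, 0.3, 0.2]
opening: 0.0557
gripper_force: 0.0
```

Emit:
apply_moves([
  [[-13.8,13.4,7.7],[0,0,0]],
  [[-13.8,13.4,7.7],[0,0,0]],
  [[-13.8,13.4,7.7],[0,0,0]],
  [[-13.8,13.4,7.7],[0,0,0]],
  [[-13.8,13.4,7.7],[0,0,0]],
  [[-13.8,13.4,7.7],[0,0,0]],
  [[-13.8,13.4,7.7],[0,0,0]],
  [[-13.8,13.4,7.7],[0,0,0]],
  [[0,0,0],[0,0,0]],
  [[0,0,0],[0,0,0]],
])

```text
t: 6.7
tool_pos: [0.6395, 0.2646, 0.4626]
orientation: [-1.25, -2.878, 0.005]
force: [0.3, -0.4, 1.0]
opening: 0.0556
gripper_force: 0.0
```

```bash
python3 -c "
from h import *
plan((.6395,.2648,.30,43),(.6395,.2648,.167,43))"
```

```text
t 6.7 grasp [0.6387 0.2643 0.2956] yaw 43.1 q1,q6 [ 0.32 -0.43] open 0.0556 F [ 0.3 -0.4  1. ]
 turn [-0.005 -0.002  0.001] then shift mm [ 0.2  0.2 -4.4]
 turn [0. 0. 0.] then shift mm [  0.   0. 133.]
```

Emit:
apply_moves([
  [[0,0,14.3],[0,0,0]],
  [[0,0,14.3],[0,0,0]],
  [[0,0,14.3],[0,0,0]],
  [[0,0,14.3],[0,0,0]],
  [[0,0,14.3],[0,0,0]],
  [[0,0,14.3],[0,0,0]],
  [[0,0,14.3],[0,0,0]],
  [[0,0,14.3],[0,0,0]],
  [[0,0,14.3],[0,0,0]],
  [[0,0,0],[0,0,0]],
  [[0,0,0],[0,0,0]],
])

```text
t: 7.62
tool_pos: [0.6389, 0.2647, 0.3358]
orientation: [-1.25, -2.88, 0.003]
force: [-0.1, 1.0, 1.1]
opening: 0.0562
gripper_force: 0.0
```

Emit:
apply_moves([
  [[0,0,0],[0,0,0]],
  [[0,0,0],[0,0,0]],
  [[0,0,0],[0,0,0]],
  [[0,0,0],[0,0,0]],
  [[0,0,0],[0,0,0]],
  [[0,0,0],[0,0,0]],
  [[0,0,0],[0,0,0]],
  [[0,0,0],[0,0,0]],
], claw=0, newtons=50)

```text
t: 8.28
tool_pos: [0.6394, 0.2649, 0.3377]
orientation: [1.25, 2.882, 0.001]
force: [0.3, 1.3, 0.8]
opening: 0.0154
gripper_force: 50.0
```

Emit:
apply_moves([
  [[0,0,-4],[0,0,0]],
  [[0,0,-8],[0,0,0]],
  [[0,0,-10],[0,0,0]],
  [[0,0,-12],[0,0,0]],
  [[0,0,-12],[0,0,0]],
  [[0,0,-12],[0,0,0]],
  [[0,0,-12],[0,0,0]],
  [[0,0,-12],[0,0,0]],
  [[0,0,-10],[0,0,0]],
  [[0,0,-8],[0,0,0]],
  [[0,0,0],[0,0,0]],
  [[0,0,0],[0,0,0]],
])

```text
t: 9.28
tool_pos: [0.6394, 0.2648, 0.438]
orientation: [1.25, 2.881, 0.001]
force: [0.1, -0.5, -7.7]
opening: 0.0152
gripper_force: 50.0
```

```bash
python3 - <<'E'
from h import *
plan((.6,.24,.265,92.7),(.450,.195,.265,92.7),(.4437,.318,.265,92.7),(.4437,.318,.2315,92.7))
for n in('top','side'):
    I,D=robot.read_camera(n);cv2.imwrite(f'pics/{n}2.png',I);C=cloud(n,D);Z=C[...,2]
    b=(D>0)&(C[...,1]>.17)&(C[...,1]<.36)&(C[...,0]>.54)&(C[...,0]<.74)
    rect(b&(Z>.23)&(Z<.275),C,n+' bar');rect(b&(Z>.11)&(Z<.20),C,n+' box');print(Z[b&(Z>.09)].min())
E
```

```text
t 9.28 grasp [0.6395 0.2649 0.271 ] yaw 43.1 q1,q6 [ 0.32 -0.43] open 0.0152 F [ 0.1 -0.5 -7.7]
 turn [ 0.001  0.001 -0.866] then shift mm [ 40.5 -23.    6. ]
 turn [0. 0. 0.] then shift mm [152.  -37.9   0. ]
 turn [0. 0. 0.] then shift mm [  0.5 123.2   0. ]
 turn [0. 0. 0.] then shift mm [ 0.   0.  33.5]
top bar 288 c [638. 262.] mean [632.3 262.9] sz [ 30.7 150. ] ang 43.0 z 0.2604
top box 358 c [636.4 252.2] mean [640.6 242.5] sz [ 45.4 138.8] ang 43.2 z 0.1807
0.1132929604233971
side bar 804 c [639.3 266.4] mean [628.3 282.7] sz [ 45.8 150.2] ang 42.8 z 0.257
side box 2721 c [642. 269.] mean [636.6 287.8] sz [ 59.3 153.4] ang 45.3 z 0.1692
0.10736549315667923
```

View pics/side2.png

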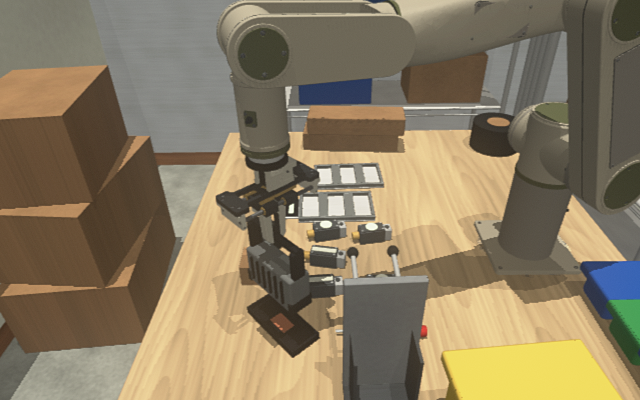

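The side view shows the lamp held level at (275,270) above the empty dock at (283,322), with the hook arms out and the balls at (352,252) and (393,250). I go around the balls, then push in.

Emit:
apply_moves([
  [[0,0,1],[0,0,-0.096]],
  [[0,0,1],[0,0,-0.096]],
  [[0,0,1],[0,0,-0.096]],
  [[0,0,1],[0,0,-0.096]],
  [[0,0,1],[0,0,-0.096]],
  [[0,0,1],[0,0,-0.096]],
  [[0,0,0],[0,0,-0.096]],
  [[0,0,0],[0,0,-0.096]],
  [[0,0,0],[0,0,-0.096]],
  [[0,-12,0],[0,0,0]],
  [[0,-12,0],[0,0,0]],
  [[0,-12,0],[0,0,0]],
])

```text
t: 10.38
tool_pos: [0.6408, 0.2275, 0.4306]
orientation: [0.067, -3.14, 0.001]
force: [0.3, -0.1, -6.8]
opening: 0.0156
gripper_force: 50.0
```

Emit:
apply_moves([
  [[0,-12,0],[0,0,0]],
  [[0,-12,0],[0,0,0]],
  [[0,-12,0],[0,0,0]],
  [[21,0,0],[0,0,0]],
  [[21,0,0],[0,0,0]],
  [[21,0,0],[0,0,0]],
  [[21,0,0],[0,0,0]],
  [[21,0,0],[0,0,0]],
  [[21,0,0],[0,0,0]],
  [[21,0,0],[0,0,0]],
  [[21,0,0],[0,0,0]],
  [[21,0,0],[0,0,0]],
])

```text
t: 11.38
tool_pos: [0.4527, 0.1835, 0.4316]
orientation: [-0.069, 3.14, 0.0]
force: [-0.1, -0.7, -6.0]
opening: 0.0157
gripper_force: 50.0
```

Emit:
apply_moves([
  [[4,0,0],[0,0,0]],
  [[0,0,0],[0,0,0]],
  [[0,0,0],[0,0,0]],
  [[0,0,0],[0,0,0]],
])

```text
t: 11.72
tool_pos: [0.4503, 0.1838, 0.4318]
orientation: [-0.07, 3.14, 0.0]
force: [0.3, 1.3, -6.1]
opening: 0.0154
gripper_force: 50.0
```

```bash
python3 - <<'E'
from h import *
plan((.4437,.318,.265,92.7),(.4437,.318,.235,92.7))
for n in('top','side'):
    I,D=robot.read_camera(n);cv2.imwrite(f'pics/{n}3.png',I);C=cloud(n,D);Z=C[...,2]
    b=(D>0)&(C[...,1]>.12)&(C[...,1]<.24)&(C[...,0]>.35)&(C[...,0]<.56)
    rect(b&(Z>.23)&(Z<.275),C,n+' bar');rect(b&(Z>.11)&(Z<.20),C,n+' box')
    for x in(.406,.4855):
        m=(D>0)&(Z>.205)&(Z<.24)&(abs(C[...,1]-.275)<.02)&(abs(C[...,0]-x)<.016);P=C[m];print(n,m.sum(),P.mean(0).round(4) if m.any() else '',P.max(0).round(4) if m.any() else '')
E
```

```text
t 11.72 grasp [0.4505 0.1839 0.2648] yaw 92.5 q1,q6 [ 0.28 -1.33] open 0.0154 F [ 0.3  1.3 -6.1]
 turn [ 0.     0.001 -0.003] then shift mm [  0.3 134.3  -0.2]
 turn [0. 0. 0.] then shift mm [ 0.  0. 30.]
top bar 179 c [398.3 177.4] mean [394.3 179.3] sz [30.  48.4] ang 82.9 z 0.2562
top box 135 c [450.  183.3] mean [415.3 187.9] sz [ 48.8 155.8] ang 83.4 z 0.1755
top 99 [0.4027 0.2729 0.2265] [0.4148 0.2944 0.2337]
top 0  
side bar 693 c [451.4 192.5] mean [452. 193.] sz [148.8  36.3] ang 1.8 z 0.255
side box 2444 c [452.8 188.1] mean [455.7 202.5] sz [151.7  59.4] ang 2.9 z 0.1655
side 123 [0.4064 0.2797 0.2257] [0.4172 0.2946 0.2335]
side 116 [0.4857 0.283  0.2262] [0.4965 0.2939 0.2337]
```

Emit:
apply_moves([
  [[0,6,0],[0,0,0]],
  [[0,13,0],[0,0,0]],
  [[0,14,0],[0,0,0]],
  [[0,14,0],[0,0,0]],
  [[0,14,0],[0,0,0]],
  [[0,14,0],[0,0,0]],
  [[0,14,0],[0,0,0]],
  [[0,14,0],[0,0,0]],
  [[0,14,0],[0,0,0]],
  [[0,12,0],[0,0,0]],
  [[0,5,0],[0,0,0]],
  [[0,0,0],[0,0,0]],
])

```text
t: 12.82
tool_pos: [0.4435, 0.3192, 0.4312]
orientation: [0.073, -3.14, -0.0]
force: [-0.1, -1.6, -6.4]
opening: 0.0158
gripper_force: 50.0
```

Emit:
apply_moves([
  [[0,0,5],[0,0,0]],
  [[0,0,5],[0,0,0]],
  [[0,0,5],[0,0,0]],
  [[0,0,4],[0,0,0]],
  [[0,0,4],[0,0,0]],
  [[0,0,3],[0,0,0]],
  [[0,0,2],[0,0,0]],
  [[0,0,0],[0,0,0]],
  [[0,0,0],[0,0,0]],
])

```text
t: 13.57
tool_pos: [0.4437, 0.318, 0.4037]
orientation: [-0.071, 3.14, 0.0]
force: [-1.1, 0.4, -5.1]
opening: 0.0154
gripper_force: 50.0
```

```bash
python3 - <<'E'
from h import *
plan((.4437,.318,.235,92.7))
for n in('top','side'):
    I,D=robot.read_camera(n);cv2.imwrite(f'pics/{n}4.png',I)
E
```

```text
t 13.57 grasp [0.4437 0.318  0.2367] yaw 92.6 q1,q6 [ 0.53 -1.09] open 0.0154 F [-1.1  0.4 -5.1]
 turn [ 0.     0.    -0.002] then shift mm [-0.  -0.   1.7]
```

View pics/side4.png

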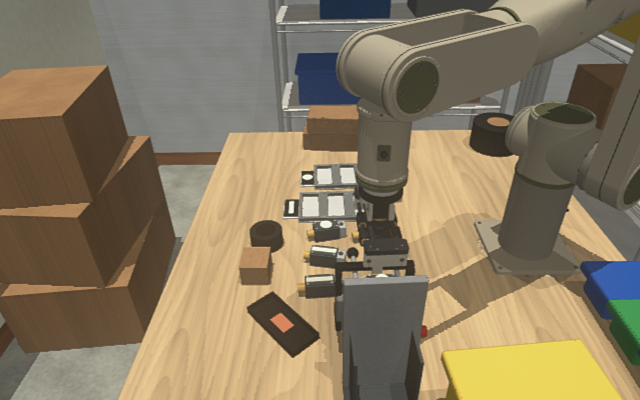

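The side view shows the lamp behind the panel with the gripper above the hook at (385,255) and the dock empty. The load is starting to come off, so I lower another 2 mm, let go and retreat.

Emit:
apply_moves([
  [[0,0,1],[0,0,0]],
  [[0,0,1],[0,0,0]],
  [[0,0,0],[0,0,0]],
  [[0,0,0],[0,0,0]],
])

```text
t: 14.0
tool_pos: [0.4437, 0.3181, 0.403]
orientation: [-0.071, 3.139, 0.001]
force: [-3.7, -3.2, 6.8]
opening: 0.0155
gripper_force: 50.0
```

Emit:
apply_moves([
  [[0,0,0],[0,0,0]],
  [[0,0,0],[0,0,0]],
  [[0,0,0],[0,0,0]],
  [[0,0,0],[0,0,0]],
  [[0,0,0],[0,0,0]],
  [[0,0,-5],[0,0,0]],
  [[0,0,-10],[0,0,0]],
  [[0,0,-15],[0,0,0]],
  [[0,0,-20],[0,0,0]],
  [[0,0,-25],[0,0,0]],
  [[0,0,-25],[0,0,0]],
  [[0,0,0],[0,0,0]],
], claw=0.45)

```text
t: 15.0
tool_pos: [0.4439, 0.3182, 0.5088]
orientation: [-0.071, 3.132, 0.007]
force: [-0.1, -0.1, 1.2]
opening: 0.0419
gripper_force: 0.0
```

```bash
cat >> h.py <<'E'
def box(D,u0,v0,u1,v1):
    m=np.zeros(D.shape,bool);m[v0:v1,u0:u1]=1;return m&(D>0)
def housings(tag):
    I,D=robot.read_camera('top');cv2.imwrite(f'pics/top{tag}.png',I);C=cloud('top',D);Z=C[...,2]
    m=(D>0)&(Z>.032)&(Z<.056)&(C[...,0]>.3)&(C[...,0]<.66)&(C[...,1]>-.47)&(C[...,1]<.24)
    k,l,st,ce=cv2.connectedComponentsWithStats(m.astype(np.uint8))
    for i in range(1,k):
        if st[i,4]>150: rect(l==i,C,f'px{ce[i].round()}')
    S,Ds=robot.read_camera('side');cv2.imwrite(f'pics/side{tag}.png',S);return I,C,S,cloud('side',Ds)
E
python3 - <<'E'
from h import *
I,C,S,Cs=housings('5')
for n,A in(('top',C),('side',Cs)):
    Z=A[...,2];b=(A[...,1]>.26)&(A[...,1]<.36)&(A[...,0]>.35)&(A[...,0]<.54)
    rect(b&(Z>.216)&(Z<.235),A,n+' bar');rect(b&(Z>.08)&(Z<.165),A,n+' box')
cv2.imwrite('pics/c3.png',np.hstack([cv2.resize(I[200:320,130:230],(400,480)),cv2.resize(S[220:340,320:420],(400,480))]))
plan((.4,.1664,.25,92.3),(.404,.1664,.038,92.3))
E
```

```text
px[344. 227.] 392 c [533.5 -52.6] mean [530.5 -52.6] sz [98.4 39.9] ang 13.3 z 0.0416
px[271. 228.] 392 c [544.6 164.4] mean [545.  164.1] sz [92.9 39.8] ang 4.5 z 0.0418
px[307. 228.] 390 c [534.1  59.4] mean [534.6  59.2] sz [39.9 91.8] ang 80.2 z 0.0418
px[344. 270.] 427 c [405.6 -40. ] mean [404.4 -39.9] sz [96.8 40.2] ang 9.7 z 0.0418
px[274. 279.] 433 c [394.  166.1] mean [395.  165.5] sz [91.8 40. ] ang 1.5 z 0.0418
top bar 275 c [446.5 292.4] mean [426.  291.8] sz [144.5  61.4] ang 2.2 z 0.2267
top box 765 c [443.2 299.9] mean [427.7 288.1] sz [150.7  51.8] ang 2.4 z 0.1375
side bar 1059 c [446.2 301.3] mean [445.7 314.3] sz [149.2  68.4] ang 3.0 z 0.2267
side box 290 c [513.  319.1] mean [513.1 332.3] sz [48.  16.2] ang 88.8 z 0.13
t 15.1 grasp [0.4444 0.3185 0.3369] yaw 92.6 q1,q6 [ 0.53 -1.09] open 0.042 F [0.1 0.1 0.2]
 turn [0.002 0.004 0.005] then shift mm [  49.9 -149.8   86.9]
 turn [0. 0. 0.] then shift mm [-4.00e+00 -2.00e-01  2.12e+02]
```

View pics/c3.png

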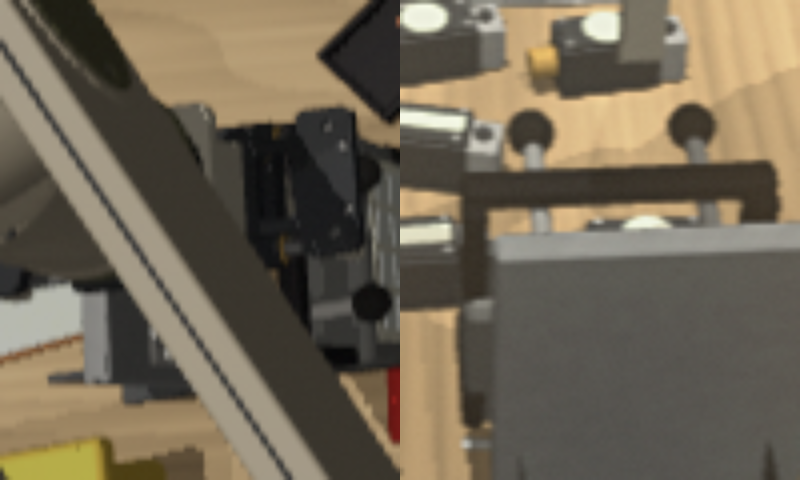

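The crops show the lamp bar level across both arms, balls at (530,130) and (690,125) in the right half, and the gripper clear above. I take the round housing nearest the lamp first. I descend offset in -y so the gripper body stays clear of the hook balls, and the closing fingers centre the housing.

Emit:
apply_moves([
  [[0,-15,-5],[0,0,0]],
  [[4,-16,0],[0,0,0]],
  [[4,-16,0],[0,0,0]],
  [[4,-16,0],[0,0,0]],
  [[4,-16,0],[0,0,0]],
  [[4,-16,0],[0,0,0]],
  [[4,-16,0],[0,0,0]],
  [[4,-16,0],[0,0,0]],
  [[5,-16,0],[0,0,0]],
  [[5,-16,0],[0,0,0]],
  [[0,-15,0],[0,0,0]],
  [[0,0,0],[0,0,0]],
], claw=1)

```text
t: 16.1
tool_pos: [0.4132, 0.1401, 0.5057]
orientation: [0.068, -3.14, 0.002]
force: [0.7, -0.1, -0.7]
opening: 0.0931
gripper_force: 0.0
```

```bash
python3 -c "
from h import *
housings('6')
plan((.4027,.147,.337,92.2),(.4027,.147,.037,92.2))"
```

```text
px[344. 226.] 401 c [536.4 -51.8] mean [530.8 -52.3] sz [105.7  40.3] ang 12.8 z 0.0416
px[307. 225.] 297 c [542.5  58.2] mean [544.7  57.3] sz [39.8 75.1] ang 80.0 z 0.043
px[344. 270.] 426 c [404.4 -40.3] mean [404.1 -39.8] sz [94.2 40.4] ang 9.2 z 0.0418
px[274. 285.] 262 c [376.9 165.6] mean [377.7 164.5] sz [57.1 40.2] ang 2.8 z 0.0411
t 16.2 grasp [0.4132 0.1418 0.3389] yaw 92.5 q1,q6 [ 0.21 -1.4 ] open 0.0929 F [-0.   0.2 -1. ]
 turn [-0.    -0.001  0.005] then shift mm [10.5  5.6  1.9]
 turn [0. 0. 0.] then shift mm [  0.   0. 300.]
```

Emit:
apply_moves([
  [[10.5,5.6,20],[0,0,0]],
  [[0,0,30],[0,0,0]],
  [[0,0,35],[0,0,0]],
  [[0,0,35],[0,0,0]],
  [[0,0,35],[0,0,0]],
  [[0,0,35],[0,0,0]],
  [[0,0,30],[0,0,0]],
  [[0,0,30],[0,0,0]],
  [[0,0,25],[0,0,0]],
  [[0,0,15],[0,0,0]],
  [[0,0,10],[0,0,0]],
  [[0,0,0],[0,0,0]],
])

```text
t: 17.2
tool_pos: [0.4014, 0.1477, 0.2039]
orientation: [0.072, -3.136, 0.001]
force: [-0.1, -0.4, 0.4]
opening: 0.0929
gripper_force: 0.0
```

Emit:
apply_moves([
  [[0,0,0],[0,0,0]],
  [[0,0,0],[0,0,0]],
  [[0,0,0],[0,0,0]],
  [[0,0,0],[0,0,0]],
  [[0,0,0],[0,0,0]],
  [[0,0,0],[0,0,0]],
  [[0,0,0],[0,0,0]],
], claw=0, newtons=35)

```text
t: 17.78
tool_pos: [0.4032, 0.1478, 0.2072]
orientation: [-0.071, 3.139, 0.001]
force: [-0.2, 3.2, 2.3]
opening: 0.051
gripper_force: 1.4
```

```bash
python3 -c "
from h import *
plan((.4027,.147,.13,2.6),(.3884,-.3775,.13,2.6),(.3884,-.3775,.045,2.6))"
```

```text
t 17.78 grasp [0.4035 0.148  0.0402] yaw 92.6 q1,q6 [ 0.23 -1.38] open 0.051 F [-0.2  3.2  2.3]
 turn [2.000e-03 1.000e-03 1.571e+00] then shift mm [ -0.8  -0.5 -89.8]
 turn [0. 0. 0.] then shift mm [-523.3  -38.1    0. ]
 turn [0. 0. 0.] then shift mm [ 0.  0. 85.]
```

Emit:
apply_moves([
  [[0,0,0],[0,0,0]],
  [[0,0,0],[0,0,0]],
  [[0,0,0],[0,0,0]],
  [[0,0,0],[0,0,0]],
  [[0,0,0],[0,0,0]],
  [[0,0,0],[0,0,0]],
])

```text
t: 18.28
tool_pos: [0.4029, 0.1477, 0.2067]
orientation: [-0.071, 3.14, 0.0]
force: [-0.1, 3.7, 5.6]
opening: 0.0397
gripper_force: 35.0
```

Emit:
apply_moves([
  [[0,0,-6],[0,0,0]],
  [[0,0,-12],[0,0,0]],
  [[0,0,-18],[0,0,0]],
  [[0,0,-18],[0,0,0]],
  [[0,0,-18],[0,0,0]],
  [[0,0,-12],[0,0,0]],
  [[0,0,-6],[0,0,0]],
  [[0,0,0],[0,0,0.11]],
  [[0,0,0],[0,0,0.11]],
  [[0,0,0],[0,0,0.11]],
  [[0,0,0],[0,0,0.11]],
  [[0,0,0],[0,0,0.11]],
])

```text
t: 19.28
tool_pos: [0.4022, 0.1472, 0.2952]
orientation: [-0.793, -3.038, 0.003]
force: [-0.2, 0.0, -2.2]
opening: 0.0394
gripper_force: 35.0
```

Emit:
apply_moves([
  [[0,0,0],[0,0,0.11]],
  [[0,0,0],[0,0,0.11]],
  [[0,0,0],[0,0,0.11]],
  [[0,0,0],[0,0,0.11]],
  [[0,0,0],[0,0,0.11]],
  [[0,0,0],[0,0,0.11]],
  [[0,0,0],[0,0,0.11]],
  [[0,0,0],[0,0,0.11]],
  [[0,0,0],[0,0,0.11]],
  [[0,0,0],[0,0,0.03]],
])

```text
t: 20.12
tool_pos: [0.4022, 0.1472, 0.2952]
orientation: [-2.177, -2.264, 0.004]
force: [0.6, -0.3, -2.8]
opening: 0.0395
gripper_force: 35.0
```

Emit:
apply_moves([
  [[-24,-2,0],[0,0,0]],
  [[-24,-2,0],[0,0,0]],
  [[-24,-2,0],[0,0,0]],
  [[-24,-2,0],[0,0,0]],
  [[-24,-2,0],[0,0,0]],
  [[-24,-2,0],[0,0,0]],
  [[-24,-2,0],[0,0,0]],
  [[-24,-2,0],[0,0,0]],
  [[-24,-2,0],[0,0,0]],
  [[-24,-2,0],[0,0,0]],
  [[-24,-2,0],[0,0,0]],
  [[-24,-2,0],[0,0,0]],
])

```text
t: 21.12
tool_pos: [0.3911, -0.1423, 0.2954]
orientation: [-2.169, -2.27, 0.002]
force: [0.9, -1.3, -1.8]
opening: 0.0399
gripper_force: 35.0
```

Emit:
apply_moves([
  [[-24,-2,0],[0,0,0]],
  [[-24,-2,0],[0,0,0]],
  [[-24,-2,0],[0,0,0]],
  [[-24,-2,0],[0,0,0]],
  [[-24,-2,0],[0,0,0]],
  [[-24,-2,0],[0,0,0]],
  [[-24,-2,0],[0,0,0]],
  [[-24,0,0],[0,0,0]],
  [[-22,0,0],[0,0,0]],
  [[-20,0,0],[0,0,0]],
  [[0,0,0],[0,0,0]],
  [[0,0,0],[0,0,0]],
])

```text
t: 22.12
tool_pos: [0.3881, -0.3759, 0.2951]
orientation: [-2.17, -2.268, 0.0]
force: [-0.2, -1.0, -2.5]
opening: 0.0396
gripper_force: 35.0
```

```bash
python3 - <<'E'
from h import *
plan((.3884,-.3775,.13,2.6),(.3884,-.3775,.047,2.6))
I,C,S,Cs=housings('7')
for n,A in(('top',C),('side',Cs)):
    Z=A[...,2];b=(abs(A[...,1]+.375)<.09)&(abs(A[...,0]-.388)<.06);rect(b&(Z>.113)&(Z<.14)&(abs(A[...,0]-.388)<.03),A,n+' held');rect(b&(Z>.085)&(Z<.125),A,n+' held')
E
```

```text
t 22.12 grasp [ 0.3877 -0.3756  0.1281] yaw 2.5 q1,q6 [-0.86 -0.91] open 0.0396 F [-0.2 -1.  -2.5]
 turn [-0.002 -0.002 -0.001] then shift mm [-1.6  0.2 -1.9]
 turn [0. 0. 0.] then shift mm [ 0.  0. 83.]
px[344. 227.] 394 c [529.7 -53. ] mean [530.1 -52.6] sz [91.  40.9] ang 13.7 z 0.0415
px[271. 228.] 396 c [546.2 164.7] mean [545.2 164.1] sz [97.6 40.4] ang 4.5 z 0.0415
px[307. 228.] 388 c [534.4  59.3] mean [535.   59.1] sz [39.9 92.2] ang 80.2 z 0.0418
px[344. 270.] 421 c [403.1 -40.5] mean [404.3 -39.9] sz [91.6 40.2] ang 9.2 z 0.0418
top held 317 c [ 390.5 -355.8] mean [ 385.1 -351.4] sz [65.5 54.3] ang 86.2 z 0.1285
top held 108 c [ 390.5 -345.6] mean [ 384.  -336.3] sz [56.3 45.6] ang 0.3 z 0.1143
side held 244 c [ 387.2 -365.7] mean [ 388.1 -356.7] sz [94.3 56.7] ang 71.9 z 0.128
side held 165 c [ 392.1 -350.2] mean [ 389.3 -335.4] sz [65.3 61.8] ang 67.9 z 0.1104
```

Emit:
apply_moves([
  [[-1.6,0,12],[0,0,0]],
  [[0,0,14],[0,0,0]],
  [[0,0,14],[0,0,0]],
  [[0,0,12],[0,0,0]],
  [[0,0,9],[0,0,0]],
  [[0,0,7],[0,0,0]],
  [[0,0,5],[0,0,0]],
  [[0,0,4],[0,0,0]],
  [[0,0,4],[0,0,0]],
  [[0,0,0],[0,0,0]],
  [[0,0,0],[0,0,0]],
])

```text
t: 23.13
tool_pos: [0.389, -0.3773, 0.2156]
orientation: [2.17, 2.272, -0.0]
force: [0.3, -0.2, -1.7]
opening: 0.0393
gripper_force: 35.0
```

```bash
python3 -c "
from h import *
plan((.3884,-.3775,.047,2.6))"
```

```text
t 23.13 grasp [ 0.389  -0.3773  0.0486] yaw 2.6 q1,q6 [-0.86 -0.91] open 0.0393 F [ 0.3 -0.2 -1.7]
 turn [0.    0.    0.001] then shift mm [-0.2 -0.6  1.6]
```

Emit:
apply_moves([
  [[0,0,2],[0,0,0]],
  [[0,0,0],[0,0,0]],
  [[0,0,0],[0,0,0]],
])

```text
t: 23.38
tool_pos: [0.389, -0.3773, 0.2137]
orientation: [2.17, 2.272, -0.0]
force: [0.1, -1.0, -2.1]
opening: 0.04
gripper_force: 35.0
```

Emit:
apply_moves([
  [[0,0,0],[0,0,0]],
  [[0,0,0],[0,0,0]],
  [[0,0,0],[0,0,0]],
  [[0,0,0],[0,0,0]],
  [[0,0,-6],[0,0,0]],
  [[0,0,-14],[0,0,0]],
  [[0,0,-20],[0,0,0]],
  [[0,0,-25],[0,0,0]],
  [[0,0,-25],[0,0,0]],
  [[0,0,-25],[0,0,0]],
  [[0,0,-20],[0,0,0]],
  [[0,0,0],[0,0,0]],
], claw=0.63)

```text
t: 24.38
tool_pos: [0.3899, -0.3783, 0.3546]
orientation: [2.164, 2.266, -0.001]
force: [0.6, -0.2, 1.1]
opening: 0.0587
gripper_force: 0.0
```

Emit:
apply_moves([
  [[0,0,0],[0,0,-0.11]],
  [[0,0,0],[0,0,-0.11]],
  [[0,0,0],[0,0,-0.11]],
  [[0,0,0],[0,0,-0.11]],
  [[0,0,0],[0,0,-0.11]],
  [[0,0,0],[0,0,-0.11]],
  [[0,0,0],[0,0,-0.11]],
  [[0,0,0],[0,0,-0.11]],
  [[0,0,0],[0,0,-0.11]],
  [[0,0,0],[0,0,-0.11]],
  [[0,0,0],[0,0,-0.11]],
  [[0,0,0],[0,0,-0.11]],
], claw=1)

```text
t: 25.38
tool_pos: [0.3888, -0.377, 0.3479]
orientation: [-0.313, -3.125, -0.001]
force: [0.1, -0.2, 0.0]
opening: 0.093
gripper_force: 0.0
```

Emit:
apply_moves([
  [[0,0,0],[0,0,-0.11]],
  [[0,0,0],[0,0,-0.11]],
  [[0,0,0],[0,0,-0.067]],
])

```text
t: 25.63
tool_pos: [0.3888, -0.377, 0.3479]
orientation: [0.139, -3.138, -0.001]
force: [0.5, 0.5, -0.4]
opening: 0.0931
gripper_force: 0.0
```

```bash
python3 - <<'E'
from h import *
I,C,S,Cs=housings('8')
Z=C[...,2];rect((abs(C[...,0]-.388)<.03)&(abs(C[...,1]+.377)<.075)&(Z>.03)&(Z<.06),C,'placed top')
Z=Cs[...,2];rect((abs(Cs[...,0]-.388)<.03)&(abs(Cs[...,1]+.377)<.075)&(Z>.03)&(Z<.06),Cs,'placed side')
plan((.5534,.157,.2,94.7),(.5534,.157,.037,94.7))
E
```

```text
px[344. 227.] 391 c [529.6 -53.3] mean [529.9 -52.8] sz [92.2 40.1] ang 13.8 z 0.0418
px[271. 228.] 395 c [544.3 164.3] mean [544.8 164. ] sz [92.3 39.9] ang 4.9 z 0.0416
px[307. 228.] 388 c [534.3  59.5] mean [534.7  59.2] sz [39.9 92.1] ang 79.8 z 0.0417
px[344. 270.] 428 c [405.1 -39.8] mean [404.1 -39.9] sz [95.6 40.4] ang 9.4 z 0.0417
px[449. 268.] 167 c [ 383.4 -343.2] mean [ 384.  -342.8] sz [39.3 35.8] ang 6.0 z 0.0444
placed top 199 c [ 382.3 -379.5] mean [ 384.5 -355.7] sz [110.7  37.5] ang 86.0 z 0.0428
placed side 207 c [ 388.  -368.5] mean [ 389. -360.] sz [40.4 97.7] ang 3.6 z 0.0453
t 25.73 grasp [ 0.3887 -0.377   0.1809] yaw 94.8 q1,q6 [-0.86 -2.52] open 0.0928 F [0.3 0.  0.1]
 turn [ 0.001 -0.     0.001] then shift mm [-207.8  518.8  -19.1]
 turn [0. 0. 0.] then shift mm [  0.   0. 163.]
```

Emit:
apply_moves([
  [[-10.4,26,-2],[0,0,0]],
  [[-10.4,26,-2],[0,0,0]],
  [[-10.4,26,-2],[0,0,0]],
  [[-10.4,26,-2],[0,0,0]],
  [[-10.4,26,-2],[0,0,0]],
  [[-10.4,26,-2],[0,0,0]],
  [[-10.4,26,-2],[0,0,0]],
  [[-10.4,26,-2],[0,0,0]],
  [[-10.4,26,-2],[0,0,0]],
  [[-10.4,26,-1],[0,0,0]],
  [[-10.4,26,0],[0,0,0]],
  [[-10.4,26,0],[0,0,0]],
])

```text
t: 26.73
tool_pos: [0.4878, -0.0546, 0.3674]
orientation: [-0.124, 3.139, -0.0]
force: [-0.4, -1.1, -0.1]
opening: 0.0929
gripper_force: 0.0
```

Emit:
apply_moves([
  [[-10.4,26,0],[0,0,0]],
  [[-10.4,26,0],[0,0,0]],
  [[-10.4,26,0],[0,0,0]],
  [[-10.4,26,0],[0,0,0]],
  [[-10.4,26,0],[0,0,0]],
  [[-10.4,26,0],[0,0,0]],
  [[-10.4,26,0],[0,0,0]],
  [[-10.4,26,0],[0,0,0]],
  [[0,0,0],[0,0,0]],
  [[0,0,0],[0,0,0]],
])

```text
t: 27.57
tool_pos: [0.5534, 0.1593, 0.3668]
orientation: [0.129, -3.138, 0.0]
force: [0.3, 0.0, 0.2]
opening: 0.0928
gripper_force: 0.0
```

```bash
python3 -c "
from h import *
plan((.5534,.157,.2,94.7),(.5534,.157,.037,94.7))
I,D=robot.read_camera('side');C=cloud('side',D);Z=C[...,2];rect((Z>.03)&(Z<.055)&(abs(C[...,0]-.55)<.08)&(abs(C[...,1]-.165)<.04),C,'side sA')"
```

```text
t 27.57 grasp [0.5533 0.1593 0.1998] yaw 94.7 q1,q6 [ 0.19 -1.46] open 0.0928 F [0.3 0.  0.2]
 turn [-0.    -0.001  0.   ] then shift mm [ 0.2 -2.3 -0.2]
 turn [0. 0. 0.] then shift mm [  0.   0. 163.]
side sA 450 c [564.3 170.5] mean [557.1 174. ] sz [88.6 41.8] ang 4.6 z 0.0413
```

Emit:
apply_moves([
  [[0,-2,15],[0,0,0]],
  [[0,0,20],[0,0,0]],
  [[0,0,25],[0,0,0]],
  [[0,0,25],[0,0,0]],
  [[0,0,25],[0,0,0]],
  [[0,0,20],[0,0,0]],
  [[0,0,15],[0,0,0]],
  [[0,0,10],[0,0,0]],
  [[0,0,6],[0,0,0]],
  [[0,0,0],[0,0,0]],
  [[0,0,0],[0,0,0]],
])

```text
t: 28.53
tool_pos: [0.554, 0.1557, 0.2071]
orientation: [-0.128, 3.138, -0.0]
force: [-0.1, -0.1, 0.2]
opening: 0.0931
gripper_force: 0.0
```

Emit:
apply_moves([
  [[0,0,0],[0,0,0]],
  [[0,0,0],[0,0,0]],
  [[0,0,0],[0,0,0]],
  [[0,0,0],[0,0,0]],
  [[0,0,0],[0,0,0]],
  [[0,0,0],[0,0,0]],
  [[0,0,0],[0,0,0]],
  [[0,0,0],[0,0,0]],
  [[0,0,0],[0,0,0]],
  [[0,0,0],[0,0,0]],
  [[0,0,0],[0,0,0]],
], claw=0, newtons=35)

```text
t: 29.45
tool_pos: [0.5538, 0.1564, 0.2067]
orientation: [-0.129, 3.138, 0.001]
force: [-0.3, 4.2, 2.4]
opening: 0.0395
gripper_force: 35.0
```

Emit:
apply_moves([
  [[0,0,-6],[0,0,0]],
  [[0,0,-12],[0,0,0]],
  [[0,0,-18],[0,0,0]],
  [[0,0,-18],[0,0,0]],
  [[0,0,-18],[0,0,0]],
  [[0,0,-12],[0,0,0]],
  [[0,0,-6],[0,0,0]],
  [[0,0,0],[0,0,0.109]],
  [[0,0,0],[0,0,0.109]],
  [[0,0,0],[0,0,0.109]],
  [[0,0,0],[0,0,0.109]],
  [[0,0,0],[0,0,0.109]],
])

```text
t: 30.45
tool_pos: [0.5533, 0.1559, 0.2957]
orientation: [-0.729, -3.055, 0.001]
force: [0.8, -0.0, -3.4]
opening: 0.0395
gripper_force: 35.0
```

Emit:
apply_moves([
  [[0,0,0],[0,0,0.109]],
  [[0,0,0],[0,0,0.109]],
  [[0,0,0],[0,0,0.109]],
  [[0,0,0],[0,0,0.109]],
  [[0,0,0],[0,0,0.109]],
  [[0,0,0],[0,0,0.109]],
  [[0,0,0],[0,0,0.109]],
  [[0,0,0],[0,0,0.109]],
  [[0,0,0],[0,0,0.109]],
  [[0,0,0],[0,0,0.109]],
  [[0,0,0],[0,0,0]],
])

```text
t: 31.37
tool_pos: [0.5534, 0.1559, 0.2958]
orientation: [-2.207, -2.235, 0.002]
force: [0.5, -0.2, -3.1]
opening: 0.0399
gripper_force: 35.0
```

```bash
python3 -c "
from h import *
plan((.591,-.1898,.13,1.3),(.591,-.1898,.046,1.3))"
```

```text
t 31.37 grasp [0.5531 0.1558 0.1288] yaw 0.7 q1,q6 [0.19 0.17] open 0.0399 F [ 0.5 -0.2 -3.1]
 turn [-0.001  0.001 -0.01 ] then shift mm [-346.5   29.8   -1.2]
 turn [0. 0. 0.] then shift mm [ 0.  0. 84.]
```

Emit:
apply_moves([
  [[-14,1,0],[0,0,-0.01]],
  [[-29,2.5,0],[0,0,0]],
  [[-29,2.5,0],[0,0,0]],
  [[-29,2.5,0],[0,0,0]],
  [[-29,2.5,0],[0,0,0]],
  [[-29,2.5,0],[0,0,0]],
  [[-29,2.5,0],[0,0,0]],
  [[-29,2.5,0],[0,0,0]],
  [[-29,2.5,0],[0,0,0]],
  [[-29,2.5,0],[0,0,0]],
  [[-29,2.5,0],[0,0,0]],
  [[-29,2.5,0],[0,0,0]],
])

```text
t: 32.37
tool_pos: [0.591, -0.1775, 0.2959]
orientation: [-2.185, -2.256, 0.001]
force: [0.2, -0.3, -2.7]
opening: 0.0393
gripper_force: 35.0
```

Emit:
apply_moves([
  [[-14,1.5,0],[0,0,0]],
  [[0,0,0],[0,0,0]],
  [[0,0,0],[0,0,0]],
  [[0,0,15],[0,0,0]],
  [[0,0,20],[0,0,0]],
  [[0,0,10],[0,0,0]],
  [[0,0,0],[0,0,0]],
  [[0,0,0],[0,0,0]],
])

```text
t: 33.03
tool_pos: [0.5929, -0.1888, 0.2506]
orientation: [-2.187, -2.252, 0.001]
force: [0.4, -0.1, -3.0]
opening: 0.0397
gripper_force: 35.0
```

```bash
python3 -c "
from h import *
plan((.591,-.1898,.047,1.3))"
```

```text
t 33.03 grasp [ 0.5925 -0.1886  0.0836] yaw 1.7 q1,q6 [-0.39 -0.42] open 0.0397 F [ 0.4 -0.1 -3. ]
 turn [-0.002 -0.001  0.007] then shift mm [-1.  -1.9 36.6]
```

Emit:
apply_moves([
  [[-1,-1.5,8],[0,0,0.006]],
  [[0,0,8],[0,0,0]],
  [[0,0,7],[0,0,0]],
  [[0,0,5],[0,0,0]],
  [[0,0,4],[0,0,0]],
  [[0,0,4],[0,0,0]],
  [[0,0,0],[0,0,0]],
  [[0,0,0],[0,0,0]],
])

```text
t: 33.7
tool_pos: [0.5917, -0.191, 0.2152]
orientation: [-2.197, -2.245, 0.0]
force: [0.6, 0.1, -3.5]
opening: 0.0397
gripper_force: 35.0
```

```bash
python3 -c "
from h import *
plan((.591,-.1898,.046,1.3))"
```

```text
t 33.7 grasp [ 0.5916 -0.1909  0.0482] yaw 1.3 q1,q6 [-0.39 -0.42] open 0.0397 F [ 0.6  0.1 -3.5]
 turn [-0.    -0.    -0.001] then shift mm [ 1.2 -0.7  2.2]
```

Emit:
apply_moves([
  [[0,0,2],[0,0,0]],
  [[0,0,0],[0,0,0]],
  [[0,0,0],[0,0,0]],
])

```text
t: 33.95
tool_pos: [0.5919, -0.191, 0.2136]
orientation: [2.197, 2.246, 0.0]
force: [0.2, 0.0, -3.2]
opening: 0.0394
gripper_force: 35.0
```

Emit:
apply_moves([
  [[0,0,0],[0,0,0]],
  [[0,0,0],[0,0,0]],
  [[0,0,0],[0,0,0]],
  [[0,0,0],[0,0,0]],
  [[0,0,-6],[0,0,0]],
  [[0,0,-14],[0,0,0]],
  [[0,0,-20],[0,0,0]],
  [[0,0,-25],[0,0,0]],
  [[0,0,-25],[0,0,0]],
  [[0,0,-20],[0,0,-0.107]],
  [[0,0,-10],[0,0,-0.105]],
  [[0,0,0],[0,0,-0.105]],
], claw=0.63)

```text
t: 34.95
tool_pos: [0.5929, -0.1914, 0.3394]
orientation: [1.804, 2.563, 0.003]
force: [-0.7, -0.3, -0.1]
opening: 0.0583
gripper_force: 0.0
```

Emit:
apply_moves([
  [[0,0,0],[0,0,-0.105]],
  [[0,0,0],[0,0,-0.105]],
  [[0,0,0],[0,0,-0.105]],
  [[0,0,0],[0,0,-0.105]],
  [[0,0,0],[0,0,-0.105]],
  [[0,0,0],[0,0,-0.105]],
  [[0,0,0],[0,0,-0.105]],
  [[0,0,0],[0,0,-0.105]],
  [[0,0,0],[0,0,-0.105]],
  [[0,0,0],[0,0,-0.105]],
], claw=1)

```text
t: 35.78
tool_pos: [0.5919, -0.191, 0.3352]
orientation: [0.277, 3.128, -0.001]
force: [-0.2, 0.8, -0.6]
opening: 0.093
gripper_force: 0.0
```

```bash
python3 - <<'E'
from h import *
I,C,S,Cs=housings('9')
for n,A in(('top',C),('side',Cs)):
    Z=A[...,2];rect((abs(A[...,0]-.591)<.03)&(abs(A[...,1]+.19)<.075)&(Z>.03)&(Z<.06),A,'placed '+n)
plan((.5416,.0582,.16,79.6),(.5416,.0582,.039,79.6))
E
```

```text
px[344. 227.] 394 c [529.3 -53.6] mean [529.9 -52.7] sz [91.8 40.7] ang 13.7 z 0.0418
px[307. 228.] 392 c [533.9  59.4] mean [534.2  59.3] sz [40.1 92. ] ang 80.3 z 0.0418
px[344. 270.] 427 c [404.7 -40.1] mean [404.2 -39.7] sz [94.9 40.2] ang 9.4 z 0.0417
px[462. 266.] 400 c [ 386.2 -380.2] mean [ 384.8 -380.2] sz [ 40.1 110. ] ang 2.5 z 0.0476
placed top 212 c [ 586.8 -195.1] mean [ 586.2 -199.7] sz [ 37.1 110.6] ang 1.0 z 0.044
placed side 271 c [ 591.5 -179.8] mean [ 590.7 -173.3] sz [37.8 95.7] ang 1.4 z 0.0459
t 35.88 grasp [ 0.5921 -0.1911  0.1681] yaw 79.7 q1,q6 [-0.39 -1.79] open 0.0928 F [ 0.   0.6 -1.1]
 turn [-0.     0.002  0.002] then shift mm [ 94.5 236.    8.1]
 turn [0. 0. 0.] then shift mm [  0.   0. 121.]
```

Emit:
apply_moves([
  [[9.3,23.6,1],[0,0,0]],
  [[9.3,23.6,1],[0,0,0]],
  [[9.3,23.6,1],[0,0,0]],
  [[9.3,23.6,1],[0,0,0]],
  [[9.3,23.6,1],[0,0,0]],
  [[9.3,23.6,1],[0,0,0]],
  [[9.3,23.6,1],[0,0,0]],
  [[9.3,23.6,1],[0,0,0]],
  [[9.3,23.6,0],[0,0,0]],
  [[9.3,23.6,0],[0,0,0]],
  [[0,0,0],[0,0,0]],
  [[0,0,0],[0,0,0]],
])

```text
t: 36.88
tool_pos: [0.5429, 0.059, 0.3264]
orientation: [0.286, 3.127, -0.0]
force: [0.3, -0.2, -1.1]
opening: 0.0931
gripper_force: 0.0
```

Emit:
apply_moves([
  [[0,0,10],[0,0,0]],
  [[0,0,20],[0,0,0]],
  [[0,0,25],[0,0,0]],
  [[0,0,20],[0,0,0]],
  [[0,0,20],[0,0,0]],
  [[0,0,14],[0,0,0]],
  [[0,0,8],[0,0,0]],
  [[0,0,5],[0,0,0]],
  [[0,0,0],[0,0,0]],
  [[0,0,0],[0,0,0]],
])

```text
t: 37.72
tool_pos: [0.5434, 0.0576, 0.2039]
orientation: [0.287, 3.128, 0.0]
force: [-0.6, 0.4, -0.7]
opening: 0.093
gripper_force: 0.0
```

Emit:
apply_moves([
  [[0,0,0],[0,0,0]],
  [[0,0,0],[0,0,0]],
  [[0,0,0],[0,0,0]],
  [[0,0,0],[0,0,0]],
  [[0,0,0],[0,0,0]],
  [[0,0,0],[0,0,0]],
  [[0,0,0],[0,0,0]],
  [[0,0,0],[0,0,0]],
  [[0,0,0],[0,0,0]],
  [[0,0,0],[0,0,0]],
  [[0,0,0],[0,0,0]],
], claw=0, newtons=35)

```text
t: 38.63
tool_pos: [0.543, 0.0581, 0.2035]
orientation: [0.285, 3.129, 0.0]
force: [-0.1, 1.6, 0.0]
opening: 0.0396
gripper_force: 35.0
```

```bash
python3 -c "
from h import *
plan((.5416,.0582,.13,1.3),(.511,-.1914,.13,1.3))"
```

```text
t 38.63 grasp [0.543  0.0582 0.0365] yaw 79.6 q1,q6 [ 0.01 -1.38] open 0.0396 F [-0.1  1.6  0. ]
 turn [ 0.    -0.     1.366] then shift mm [  0.1  -1.4 -93.5]
 turn [0. 0. 0.] then shift mm [-248.8  -36.3    0. ]
```

Emit:
apply_moves([
  [[0,0,-6],[0,0,0]],
  [[0,0,-12],[0,0,0]],
  [[0,0,-18],[0,0,0]],
  [[0,0,-18],[0,0,0]],
  [[0,0,-18],[0,0,0]],
  [[0,0,-14],[0,0,0.105]],
  [[0,0,-7],[0,0,0.105]],
  [[0,0,0],[0,0,0.105]],
  [[0,0,0],[0,0,0.105]],
  [[0,0,0],[0,0,0.105]],
  [[0,0,0],[0,0,0.105]],
  [[0,0,0],[0,0,0.105]],
])

```text
t: 39.63
tool_pos: [0.5429, 0.0579, 0.2974]
orientation: [1.397, 2.813, -0.0]
force: [-0.8, 0.1, -2.9]
opening: 0.04
gripper_force: 35.0
```

Emit:
apply_moves([
  [[0,0,0],[0,0,0.105]],
  [[0,0,0],[0,0,0.105]],
  [[0,0,0],[0,0,0.105]],
  [[0,0,0],[0,0,0.105]],
  [[0,0,0],[0,0,0.105]],
  [[0,0,0],[0,0,0.106]],
  [[-15,-2.5,0],[0,0,0]],
  [[-26,-3.9,0],[0,0,0]],
  [[-26,-3.9,0],[0,0,0]],
  [[-26,-3.9,0],[0,0,0]],
  [[-26,-3.9,0],[0,0,0]],
  [[-26,-3.9,0],[0,0,0]],
])

```text
t: 40.63
tool_pos: [0.5239, -0.0887, 0.2974]
orientation: [2.195, 2.247, 0.0]
force: [0.7, -0.4, -3.4]
opening: 0.0397
gripper_force: 35.0
```

Emit:
apply_moves([
  [[-26,-3.9,0],[0,0,0]],
  [[-26,-3.9,0],[0,0,0]],
  [[-26,-3.9,0],[0,0,0]],
  [[-26,-3.9,0],[0,0,0]],
  [[0,0,0],[0,0,0]],
  [[0,0,15],[0,0,0]],
  [[0,0,20],[0,0,0]],
  [[0,0,10],[0,0,0]],
  [[0,0,0],[0,0,0]],
  [[0,0,0],[0,0,0]],
])

```text
t: 41.47
tool_pos: [0.5108, -0.1914, 0.2513]
orientation: [-2.194, -2.246, 0.001]
force: [0.5, -0.4, -2.5]
opening: 0.0398
gripper_force: 35.0
```

```bash
python3 -c "
from h import *
plan((.5115,-.1914,.045,1.3))"
```

```text
t 41.47 grasp [ 0.5106 -0.1912  0.0843] yaw 1.3 q1,q6 [-0.45 -0.48] open 0.0398 F [ 0.5 -0.4 -2.5]
 turn [-0.002 -0.001  0.001] then shift mm [-0.1  0.6 39.3]
```

Emit:
apply_moves([
  [[0,0.6,8],[0,0,0]],
  [[0,0,9],[0,0,0]],
  [[0,0,8],[0,0,0]],
  [[0,0,6],[0,0,0]],
  [[0,0,5],[0,0,0]],
  [[0,0,3],[0,0,0]],
  [[0,0,0],[0,0,0]],
  [[0,0,0],[0,0,0]],
])

```text
t: 42.13
tool_pos: [0.5117, -0.1918, 0.2123]
orientation: [-2.196, -2.247, 0.0]
force: [-0.5, -0.8, -2.6]
opening: 0.0399
gripper_force: 35.0
```

```bash
python3 -c "
from h import *
plan((.5115,-.1914,.043,1.3))"
```

```text
t 42.13 grasp [ 0.5116 -0.1918  0.0453] yaw 1.3 q1,q6 [-0.45 -0.48] open 0.0399 F [-0.5 -0.8 -2.6]
 turn [-0. -0.  0.] then shift mm [ 0.4 -0.2  2.3]
```

Emit:
apply_moves([
  [[0,0,2],[0,0,0]],
  [[0,0,0],[0,0,0]],
  [[0,0,0],[0,0,0]],
])

```text
t: 42.38
tool_pos: [0.5118, -0.1918, 0.2106]
orientation: [2.195, 2.247, 0.0]
force: [-0.3, 0.8, -2.4]
opening: 0.0396
gripper_force: 35.0
```

Emit:
apply_moves([
  [[0,0,0],[0,0,0]],
  [[0,0,0],[0,0,0]],
  [[0,0,0],[0,0,0]],
  [[0,0,0],[0,0,0]],
  [[0,0,-6],[0,0,0]],
  [[0,0,-14],[0,0,0]],
  [[0,0,-20],[0,0,0]],
  [[0,0,-25],[0,0,0]],
  [[0,0,-25],[0,0,0]],
  [[0,0,-20],[0,0,0.108]],
  [[0,0,-10],[0,0,0.105]],
  [[0,0,0],[0,0,0.105]],
], claw=0.63)

```text
t: 43.38
tool_pos: [0.5127, -0.1923, 0.3349]
orientation: [2.524, 1.861, 0.005]
force: [-0.1, -0.3, 0.3]
opening: 0.0584
gripper_force: 0.0
```

Emit:
apply_moves([
  [[0,0,0],[0,0,0.105]],
  [[0,0,0],[0,0,0.105]],
  [[0,0,0],[0,0,0.105]],
  [[0,0,0],[0,0,0.105]],
  [[0,0,0],[0,0,0.105]],
  [[0,0,0],[0,0,0.105]],
  [[0,0,0],[0,0,0.105]],
  [[0,0,0],[0,0,0.105]],
  [[0,0,0],[0,0,0.105]],
  [[0,0,0],[0,0,0.105]],
], claw=1)

```text
t: 44.22
tool_pos: [0.5117, -0.1918, 0.3311]
orientation: [3.122, 0.346, 0.001]
force: [0.1, -1.6, -0.5]
opening: 0.0929
gripper_force: 0.0
```

```bash
python3 - <<'E'
from h import *
I,C,S,Cs=housings('10')
for n,A in(('top',C),('side',Cs)):
    Z=A[...,2];rect((abs(A[...,0]-.511)<.03)&(abs(A[...,1]+.19)<.075)&(Z>.03)&(Z<.06),A,'placed '+n)
plan((.5393,-.0514,.16,-77.1),(.5393,-.0514,.037,-77.1))
E
```

```text
px[382. 203.] 226 c [ 590.  -174.6] mean [ 591.  -172.5] sz [69.4 36.4] ang 89.9 z 0.0471
px[344. 227.] 394 c [531.6 -53. ] mean [530.2 -52.6] sz [96.2 40.7] ang 13.0 z 0.0415
px[344. 270.] 423 c [403.1 -40.6] mean [404.2 -40. ] sz [91.5 40.3] ang 9.3 z 0.0416
placed top 48 c [ 494.5 -197.1] mean [ 499.  -229.1] sz [ 16.8 110.7] ang 7.4 z 0.0424
placed side 278 c [ 510.4 -180.5] mean [ 510.9 -174.1] sz [92.2 39.4] ang 89.7 z 0.0457
t 44.32 grasp [ 0.5118 -0.1918  0.164 ] yaw -77.2 q1,q6 [-0.45  0.89] open 0.0929 F [0.1 1.3 0.2]
 turn [ 0.    -0.    -0.001] then shift mm [  58.2 -130.7    4. ]
 turn [0. 0. 0.] then shift mm [  0.   0. 123.]
```

Emit:
apply_moves([
  [[8.3,-18.7,0],[0,0,0]],
  [[8.3,-18.7,0],[0,0,0]],
  [[8.3,-18.7,0],[0,0,0]],
  [[8.3,-18.7,0],[0,0,0]],
  [[8.3,-18.7,0],[0,0,0]],
  [[8.3,-18.6,0],[0,0,0]],
  [[8.4,-18.6,0],[0,0,0]],
  [[0,0,0],[0,0,0]],
  [[0,0,0],[0,0,0]],
])

```text
t: 45.07
tool_pos: [0.5393, -0.0506, 0.3307]
orientation: [3.12, 0.362, 0.0]
force: [-0.9, -0.4, 0.2]
opening: 0.0931
gripper_force: 0.0
```

Emit:
apply_moves([
  [[0,0,10],[0,0,0]],
  [[0,0,20],[0,0,0]],
  [[0,0,25],[0,0,0]],
  [[0,0,25],[0,0,0]],
  [[0,0,20],[0,0,0]],
  [[0,0,14],[0,0,0]],
  [[0,0,8],[0,0,0]],
  [[0,0,4],[0,0,0]],
  [[0,0,0],[0,0,0]],
  [[0,0,0],[0,0,0]],
])

```text
t: 45.9
tool_pos: [0.5395, -0.0518, 0.2051]
orientation: [3.121, 0.354, 0.001]
force: [0.4, 0.0, -0.9]
opening: 0.0926
gripper_force: 0.0
```

Emit:
apply_moves([
  [[0,0,0],[0,0,0]],
  [[0,0,0],[0,0,0]],
  [[0,0,0],[0,0,0]],
  [[0,0,0],[0,0,0]],
  [[0,0,0],[0,0,0]],
  [[0,0,0],[0,0,0]],
  [[0,0,0],[0,0,0]],
  [[0,0,0],[0,0,0]],
  [[0,0,0],[0,0,0]],
  [[0,0,0],[0,0,0]],
  [[0,0,0],[0,0,0]],
], claw=0, newtons=35)

```text
t: 46.82
tool_pos: [0.5391, -0.0513, 0.2044]
orientation: [-3.121, -0.354, 0.0]
force: [-0.3, 0.6, 0.1]
opening: 0.0397
gripper_force: 35.0
```

```bash
python3 -c "
from h import *
plan((.5393,-.0514,.13,2.6),(.5475,-.3715,.13,2.6))"
```

```text
t 46.82 grasp [ 0.5391 -0.0513  0.0374] yaw -77.1 q1,q6 [-0.19  1.16] open 0.0397 F [-0.3  0.6  0.1]
 turn [-0.   -0.   -1.39] then shift mm [ -0.1   0.1 -92.6]
 turn [0. 0. 0.] then shift mm [-320.1   -6.3    0. ]
```

Emit:
apply_moves([
  [[0,0,-6],[0,0,0]],
  [[0,0,-12],[0,0,0]],
  [[0,0,-18],[0,0,0]],
  [[0,0,-18],[0,0,0]],
  [[0,0,-18],[0,0,0]],
  [[0,0,-14],[0,0,-0.107]],
  [[0,0,-7],[0,0,-0.107]],
  [[0,0,0],[0,0,-0.107]],
  [[0,0,0],[0,0,-0.107]],
  [[0,0,0],[0,0,-0.107]],
  [[0,0,0],[0,0,-0.107]],
  [[0,0,0],[0,0,-0.107]],
])

```text
t: 47.82
tool_pos: [0.5391, -0.0514, 0.2983]
orientation: [2.772, 1.478, 0.0]
force: [0.1, 0.2, -2.9]
opening: 0.0393
gripper_force: 35.0
```

Emit:
apply_moves([
  [[0,0,0],[0,0,-0.107]],
  [[0,0,0],[0,0,-0.107]],
  [[0,0,0],[0,0,-0.107]],
  [[0,0,0],[0,0,-0.107]],
  [[0,0,0],[0,0,-0.107]],
  [[0,0,0],[0,0,-0.106]],
  [[-15,-0.5,0],[0,0,0]],
  [[-28,-0.5,0],[0,0,0]],
  [[-28,-0.5,0],[0,0,0]],
  [[-28,-0.5,0],[0,0,0]],
  [[-28,-0.5,0],[0,0,0]],
  [[-28,-0.5,0],[0,0,0]],
])

```text
t: 48.82
tool_pos: [0.543, -0.2077, 0.2984]
orientation: [2.17, 2.271, 0.0]
force: [1.4, 0.9, -3.3]
opening: 0.0398
gripper_force: 35.0
```

Emit:
apply_moves([
  [[-28,-0.5,0],[0,0,0]],
  [[-28,-0.5,0],[0,0,0]],
  [[-28,-0.5,0],[0,0,0]],
  [[-28,-0.5,0],[0,0,0]],
  [[-28,-0.5,0],[0,0,0]],
  [[-25,-0.8,0],[0,0,0]],
  [[0,0,0],[0,0,0]],
  [[0,0,15],[0,0,0]],
  [[0,0,20],[0,0,0]],
  [[0,0,10],[0,0,0]],
  [[0,0,0],[0,0,0]],
  [[0,0,0],[0,0,0]],
])

```text
t: 49.82
tool_pos: [0.547, -0.3708, 0.252]
orientation: [-2.169, -2.27, 0.0]
force: [0.2, -0.4, -2.0]
opening: 0.0396
gripper_force: 35.0
```

```bash
python3 -c "
from h import *
plan((.5475,-.3715,.046,2.6))"
```

```text
t 49.82 grasp [ 0.5467 -0.3706  0.085 ] yaw 2.6 q1,q6 [-0.67 -0.72] open 0.0396 F [ 0.2 -0.4 -2. ]
 turn [-0.002 -0.001 -0.   ] then shift mm [-0.7  0.5 39. ]
```

Emit:
apply_moves([
  [[-0.7,0.5,8],[0,0,0]],
  [[0,0,9],[0,0,0]],
  [[0,0,8],[0,0,0]],
  [[0,0,6],[0,0,0]],
  [[0,0,5],[0,0,0]],
  [[0,0,3],[0,0,0]],
  [[0,0,0],[0,0,0]],
  [[0,0,1.5],[0,0,0]],
  [[0,0,0],[0,0,0]],
  [[0,0,0],[0,0,0]],
])

```text
t: 50.65
tool_pos: [0.5479, -0.3722, 0.2123]
orientation: [2.17, 2.27, 0.0]
force: [-0.4, -0.0, -3.7]
opening: 0.0397
gripper_force: 35.0
```

```bash
python3 -c "
from h import *
plan()"
```

```text
t 50.65 grasp [ 0.548  -0.3722  0.0453] yaw 2.6 q1,q6 [-0.67 -0.72] open 0.0397 F [-0.4 -0.  -3.7]
```

Emit:
apply_moves([
  [[0,0,1.5],[0,0,0]],
  [[0,0,0],[0,0,0]],
  [[0,0,0],[0,0,0]],
])

```text
t: 50.9
tool_pos: [0.5478, -0.372, 0.2105]
orientation: [2.171, 2.271, -0.0]
force: [-0.5, -1.0, -2.9]
opening: 0.0395
gripper_force: 35.0
```

Emit:
apply_moves([
  [[0,0,0],[0,0,0]],
  [[0,0,0],[0,0,0]],
  [[0,0,0],[0,0,0]],
  [[0,0,0],[0,0,0]],
  [[0,0,-6],[0,0,0]],
  [[0,0,-14],[0,0,0]],
  [[0,0,-20],[0,0,0]],
  [[0,0,-25],[0,0,0]],
  [[0,0,-25],[0,0,0]],
  [[0,0,-20],[0,0,0.112]],
  [[0,0,-10],[0,0,0.112]],
  [[0,0,0],[0,0,0.112]],
], claw=0.63)

```text
t: 51.9
tool_pos: [0.5488, -0.3727, 0.3368]
orientation: [2.519, 1.865, 0.003]
force: [-0.1, -0.2, 0.0]
opening: 0.0584
gripper_force: 0.0
```

Emit:
apply_moves([
  [[0,0,0],[0,0,0.112]],
  [[0,0,0],[0,0,0.112]],
  [[0,0,0],[0,0,0.112]],
  [[0,0,0],[0,0,0.112]],
  [[0,0,0],[0,0,0.112]],
  [[0,0,0],[0,0,0.112]],
  [[0,0,0],[0,0,0.112]],
  [[0,0,0],[0,0,0.112]],
  [[0,0,0],[0,0,0.112]],
  [[0,0,0],[0,0,0.106]],
], claw=1)

```text
t: 52.73
tool_pos: [0.5479, -0.3721, 0.3323]
orientation: [3.13, 0.251, 0.002]
force: [1.3, -0.3, -0.1]
opening: 0.0929
gripper_force: 0.0
```

```bash
python3 - <<'E'
from h import *
I,C,S,Cs=housings('11')
for n,A in(('top',C),('side',Cs)):
    Z=A[...,2];rect((abs(A[...,0]-.548)<.03)&(abs(A[...,1]+.372)<.075)&(Z>.03)&(Z<.06),A,'placed '+n)
plan((.4112,-.0394,.16,-80.5),(.4112,-.0394,.037,-80.5))
E
```

```text
px[388. 204.] 427 c [ 588.8 -194.9] mean [ 587.  -190.1] sz [ 40.9 110.2] ang 1.1 z 0.0464
px[440. 216.] 155 c [ 542.1 -346.9] mean [ 539.3 -341. ] sz [61.7 39. ] ang 87.0 z 0.0437
px[392. 230.] 439 c [ 508.7 -195.4] mean [ 507.3 -190.1] sz [ 40.1 110.5] ang 1.3 z 0.0465
px[344. 270.] 424 c [403.1 -40.6] mean [404.2 -40. ] sz [91.7 40.4] ang 10.0 z 0.0417
placed top 165 c [ 543.  -345.2] mean [ 539.1 -340.3] sz [40.  61.4] ang 4.1 z 0.043
placed side 204 c [ 547.2 -368.9] mean [ 546.4 -356. ] sz [ 39.3 116.6] ang 3.3 z 0.0451
t 52.83 grasp [ 0.5481 -0.3723  0.1651] yaw -80.6 q1,q6 [-0.67  0.73] open 0.0934 F [-0.1  0.4 -0.7]
 turn [ 0.001 -0.001 -0.002] then shift mm [ -79.9 -350.7    5.1]
 turn [0. 0. 0.] then shift mm [  0.   0. 123.]
```

Emit:
apply_moves([
  [[-6.7,-29.2,0],[0,0,0]],
  [[-6.7,-29.2,0],[0,0,0]],
  [[-6.7,-29.2,0],[0,0,0]],
  [[-6.7,-29.2,0],[0,0,0]],
  [[-6.7,-29.2,0],[0,0,0]],
  [[-6.7,-29.2,0],[0,0,0]],
  [[-6.7,-29.2,0],[0,0,0]],
  [[-6.7,-29.2,0],[0,0,0]],
  [[-6.7,-29.2,0],[0,0,0]],
  [[-6.6,-29.2,0],[0,0,0]],
  [[-6.6,-29.3,0],[0,0,0]],
  [[-6.4,-29.4,0],[0,0,0]],
])

```text
t: 53.83
tool_pos: [0.4104, -0.0382, 0.3314]
orientation: [3.13, 0.267, 0.003]
force: [0.5, 0.4, -0.4]
opening: 0.0935
gripper_force: 0.0
```

Emit:
apply_moves([
  [[0,0,0],[0,0,0]],
  [[0,0,0],[0,0,0]],
])

```text
t: 54.0
tool_pos: [0.4109, -0.0382, 0.3315]
orientation: [3.129, 0.27, 0.003]
force: [-1.2, -0.6, -0.8]
opening: 0.0931
gripper_force: 0.0
```

```bash
python3 -c "
from h import *
plan((.4112,-.0394,.16,-80.5),(.4112,-.0394,.037,-80.5))"
```

```text
t 54.0 grasp [ 0.4112 -0.0383  0.1645] yaw -80.1 q1,q6 [-0.22  1.18] open 0.0931 F [-1.2 -0.6 -0.8]
 turn [ 0.001 -0.002  0.006] then shift mm [0.1 1.2 4.5]
 turn [0. 0. 0.] then shift mm [  0.   0. 123.]
```

Emit:
apply_moves([
  [[0,1,11],[0,0,0]],
  [[0,0,20],[0,0,0]],
  [[0,0,25],[0,0,0]],
  [[0,0,25],[0,0,0]],
  [[0,0,20],[0,0,0]],
  [[0,0,14],[0,0,0]],
  [[0,0,8],[0,0,0]],
  [[0,0,4],[0,0,0]],
  [[0,0,0],[0,0,0]],
  [[0,0,0],[0,0,0]],
])

```text
t: 54.83
tool_pos: [0.4117, -0.0408, 0.204]
orientation: [3.131, 0.26, 0.001]
force: [1.1, -0.1, 0.2]
opening: 0.0929
gripper_force: 0.0
```

Emit:
apply_moves([
  [[0,0,0],[0,0,0]],
  [[0,0,0],[0,0,0]],
  [[0,0,0],[0,0,0]],
  [[0,0,0],[0,0,0]],
  [[0,0,0],[0,0,0]],
  [[0,0,0],[0,0,0]],
  [[0,0,0],[0,0,0]],
  [[0,0,0],[0,0,0]],
  [[0,0,0],[0,0,0]],
  [[0,0,0],[0,0,0]],
  [[0,0,0],[0,0,0]],
], claw=0, newtons=35)

```text
t: 55.75
tool_pos: [0.4113, -0.0402, 0.2034]
orientation: [-3.13, -0.26, 0.0]
force: [-0.8, 2.2, 0.8]
opening: 0.0399
gripper_force: 35.0
```

Emit:
apply_moves([
  [[0,0,-6],[0,0,0]],
  [[0,0,-12],[0,0,0]],
  [[0,0,-18],[0,0,0]],
  [[0,0,-18],[0,0,0]],
  [[0,0,-18],[0,0,0]],
  [[0,0,-14],[0,0,-0.111]],
  [[0,0,-7],[0,0,-0.111]],
  [[0,0,0],[0,0,-0.111]],
  [[0,0,0],[0,0,-0.111]],
  [[0,0,0],[0,0,-0.111]],
  [[0,0,0],[0,0,-0.111]],
  [[0,0,0],[0,0,-0.111]],
])

```text
t: 56.75
tool_pos: [0.411, -0.0404, 0.2963]
orientation: [-2.795, -1.434, 0.001]
force: [-0.6, -0.1, -3.1]
opening: 0.0399
gripper_force: 35.0
```

Emit:
apply_moves([
  [[0,0,0],[0,0,-0.111]],
  [[0,0,0],[0,0,-0.111]],
  [[0,0,0],[0,0,-0.111]],
  [[0,0,0],[0,0,-0.111]],
  [[0,0,0],[0,0,-0.111]],
  [[0,0,0],[0,0,-0.111]],
  [[0,0,0],[0,0,0]],
])

```text
t: 57.33
tool_pos: [0.411, -0.0404, 0.2963]
orientation: [-2.173, -2.269, 0.001]
force: [0.1, -0.4, -3.5]
opening: 0.0398
gripper_force: 35.0
```

```bash
python3 -c "
from h import *
plan((.4684,-.3743,.13,2.6))"
```

```text
t 57.33 grasp [ 0.4109 -0.0404  0.1293] yaw 2.5 q1,q6 [-0.22 -0.27] open 0.0398 F [ 0.1 -0.4 -3.5]
 turn [-0.001  0.    -0.002] then shift mm [-336.2   42.2   -0.7]
```

Emit:
apply_moves([
  [[-14,2.2,0],[0,0,-0.002]],
  [[-28,4,0],[0,0,0]],
  [[-28,4,0],[0,0,0]],
  [[-28,4,0],[0,0,0]],
  [[-28,4,0],[0,0,0]],
  [[-28,4,0],[0,0,0]],
  [[-28,4,0],[0,0,0]],
  [[-28,4,0],[0,0,0]],
  [[-28,4,0],[0,0,0]],
  [[-28,4,0],[0,0,0]],
  [[-28,4,0],[0,0,0]],
  [[-28,0,0],[0,0,0]],
])

```text
t: 58.33
tool_pos: [0.4665, -0.3618, 0.2961]
orientation: [-2.181, -2.26, -0.0]
force: [0.4, -0.4, -3.0]
opening: 0.04
gripper_force: 35.0
```

Emit:
apply_moves([
  [[-14,0,0],[0,0,0]],
  [[0,0,0],[0,0,0]],
  [[0,0,15],[0,0,0]],
  [[0,0,20],[0,0,0]],
  [[0,0,10],[0,0,0]],
  [[0,0,0],[0,0,0]],
  [[0,0,0],[0,0,0]],
])

```text
t: 58.92
tool_pos: [0.4666, -0.3736, 0.2507]
orientation: [-2.176, -2.263, 0.0]
force: [-0.0, 0.7, -3.1]
opening: 0.04
gripper_force: 35.0
```

```bash
python3 -c "
from h import *
plan((.4684,-.3743,.045,2.6))"
```

```text
t 58.92 grasp [ 0.4663 -0.3733  0.0837] yaw 2.2 q1,q6 [-0.76 -0.8 ] open 0.04 F [-0.   0.7 -3.1]
 turn [-0.002 -0.002 -0.006] then shift mm [-0.8  1.8 38.7]
```

Emit:
apply_moves([
  [[-0.8,1.5,8],[0,0,-0.006]],
  [[0,0,9],[0,0,0]],
  [[0,0,8],[0,0,0]],
  [[0,0,6],[0,0,0]],
  [[0,0,5],[0,0,0]],
  [[0,0,3],[0,0,0]],
  [[0,0,1],[0,0,0]],
  [[0,0,1],[0,0,0]],
  [[0,0,0],[0,0,0]],
  [[0,0,0],[0,0,0]],
])

```text
t: 59.75
tool_pos: [0.4685, -0.3752, 0.2108]
orientation: [2.169, 2.271, -0.0]
force: [0.3, 0.0, -3.8]
opening: 0.0398
gripper_force: 35.0
```

```bash
python3 -c "
from h import *
plan()"
```

```text
t 59.75 grasp [ 0.4686 -0.3753  0.0438] yaw 2.6 q1,q6 [-0.76 -0.81] open 0.0398 F [ 0.3  0.  -3.8]
```

Emit:
apply_moves([
  [[0,0,1],[0,0,0]],
  [[0,0,0],[0,0,0]],
])

```text
t: 59.92
tool_pos: [0.4685, -0.3752, 0.2096]
orientation: [2.17, 2.272, 0.0]
force: [-0.1, -0.1, -3.6]
opening: 0.04
gripper_force: 35.0
```

Emit:
apply_moves([
  [[0,0,0],[0,0,0]],
  [[0,0,0],[0,0,0]],
  [[0,0,0],[0,0,0]],
  [[0,0,0],[0,0,0]],
  [[0,0,-6],[0,0,0]],
  [[0,0,-14],[0,0,0]],
  [[0,0,-25],[0,0,0]],
  [[0,0,-35],[0,0,0]],
  [[0,0,-35],[0,0,0]],
  [[0,0,-35],[0,0,0]],
  [[0,0,-35],[0,0,0]],
  [[0,0,-35],[0,0,0]],
], claw=0.63)

```text
t: 60.92
tool_pos: [0.468, -0.3748, 0.4331]
orientation: [2.168, 2.271, -0.0]
force: [0.1, 0.3, -0.6]
opening: 0.059
gripper_force: 0.0
```

Emit:
apply_moves([
  [[36,-12,-30],[0,0,0]],
  [[36,-12,-30],[0,0,0]],
  [[36,-12,0],[0,0,0]],
  [[36,-12,0],[0,0,0]],
  [[36,-12,0],[0,0,0]],
  [[36,-12,0],[0,0,0]],
  [[36,0,0],[0,0,0]],
  [[36,0,0],[0,0,0]],
  [[0,0,0],[0,0,0]],
], claw=0.45)

```text
t: 61.67
tool_pos: [0.3861, -0.0959, 0.4833]
orientation: [2.164, 2.275, 0.005]
force: [0.8, -1.1, -0.1]
opening: 0.0418
gripper_force: 0.0
```

```bash
python3 - <<'E'
from h import *
I,C,S,Cs=housings('12')
for n,A in(('top',C),('side',Cs)):
    Z=A[...,2]
    for c in((.3884,-.3775),(.4684,-.3743),(.5475,-.3715),(.591,-.1905),(.511,-.1914)):
        m=(abs(A[...,0]-c[0])<.03)&(abs(A[...,1]-c[1])<.075)&(Z>.03)&(Z<.06);rect(m,A,n);print('   zmax95',np.percentile(Z[m],[50,95]).round(4))
    b=(A[...,1]>.26)&(A[...,1]<.36)&(A[...,0]>.35)&(A[...,0]<.54)
    rect(b&(Z>.222)&(Z<.235),A,n+' bar')
cv2.imwrite('pics/c4.png',np.hstack([cv2.resize(I[170:320,130:500],(800,324))]))
plan()
E
```

```text
px[389. 202.] 246 c [ 590.7 -194.6] mean [ 592.6 -194.1] sz [110.3  38.6] ang 89.4 z 0.0458
px[450. 213.] 418 c [ 544.4 -370.4] mean [ 543.7 -371.6] sz [ 40.7 107.8] ang 2.6 z 0.0466
top 37 c [ 381.4 -424.8] mean [ 384.5 -425.8] sz [13.4 36.1] ang 53.4 z 0.0376
   zmax95 [0.0354 0.0482]
top noneTraceback (most recent call last):
  File "<stdin>", line 6, in <module>
    return _quantile_unchecked(
        a, q, axis, out, overwrite_input, method, keepdims, weights)
    return _ureduce(a,
                    func=_quantile_ureduce_func,
    ...<5 lines>...
                    overwrite_input=overwrite_input,
                    method=method)
    r = func(a, **kwargs)
    result = _quantile(arr,
                       quantiles=q,
    ...<2 lines>...
                       out=out,
                       weights=wgt)
    slices_having_nans = np.isnan(arr[-1, ...])
                                  ~~~^^^^^^^^^
IndexError: index -1 is out of bounds for axis 0 with size 0
```

Emit:
apply_moves([
  [[28,5,-3],[0,0,-0.105]],
  [[0,0,0],[0,0,-0.105]],
  [[0,0,0],[0,0,-0.105]],
  [[0,0,0],[0,0,-0.105]],
  [[0,0,0],[0,0,-0.105]],
  [[0,0,0],[0,0,-0.105]],
  [[0,0,0],[0,0,-0.105]],
  [[0,0,0],[0,0,-0.105]],
  [[0,0,0],[0,0,-0.105]],
  [[0,0,0],[0,0,-0.105]],
  [[0,0,0],[0,0,-0.105]],
  [[0,0,0],[0,0,-0.105]],
])

```text
t: 62.77
tool_pos: [0.3907, -0.0735, 0.4847]
orientation: [0.409, 3.114, -0.001]
force: [-0.6, -0.2, 0.2]
opening: 0.0422
gripper_force: 0.0
```

Emit:
apply_moves([
  [[0,0,0],[0,0,-0.105]],
  [[0,0,0],[0,0,-0.105]],
  [[0,0,0],[0,0,-0.102]],
  [[-5,36,-3],[0,0,0]],
  [[-5,36,-3],[0,0,0]],
  [[-5,36,-3],[0,0,0]],
  [[-5,36,-3],[0,0,0]],
  [[-5,36,-3],[0,0,0]],
  [[-5,36,-3],[0,0,0]],
  [[-5,36,-3],[0,0,0]],
  [[0,0,0],[0,0,0]],
  [[0,0,0],[0,0,0]],
])

```text
t: 63.77
tool_pos: [0.4142, 0.1818, 0.5055]
orientation: [0.078, -3.141, 0.001]
force: [-0.5, -0.0, -0.3]
opening: 0.042
gripper_force: 0.0
```

```bash
python3 - <<'E'
from h import *
I,C,S,Cs=housings('13')
for n,A in(('top',C),('side',Cs)):
    Z=A[...,2]
    for c in((.3884,-.3775),(.4684,-.3743),(.5475,-.3715),(.591,-.1905),(.511,-.1914)):
        m=(abs(A[...,0]-c[0])<.03)&(abs(A[...,1]-c[1])<.075)&(Z>.03)&(Z<.06);rect(m,A,n);print('   z', np.percentile(Z[m],[50,95]).round(4) if m.any() else '')
    b=(A[...,1]>.26)&(A[...,1]<.36)&(A[...,0]>.35)&(A[...,0]<.54)
    rect(b&(Z>.222)&(Z<.235),A,n+' bar')
cv2.imwrite('pics/c4.png',np.vstack([cv2.resize(I[170:300,350:500],(600,300)),cv2.resize(S[150:300,270:430],(600,300))]))
plan((.4437,.318,.33,92.7))
E
```

```text
px[388. 204.] 426 c [ 588.4 -195.4] mean [ 587.  -189.9] sz [ 40.8 110.3] ang 1.5 z 0.0463
px[450. 213.] 432 c [ 544.  -370.5] mean [ 543. -370.] sz [ 40.5 110.5] ang 1.1 z 0.0461
px[392. 230.] 436 c [ 508.5 -195.7] mean [ 507.5 -190.1] sz [ 40.1 110.2] ang 1.7 z 0.0466
px[455. 239.] 450 c [ 465.1 -371.4] mean [ 464.1 -372.2] sz [ 40.4 110.8] ang 2.7 z 0.0462
px[460. 266.] 459 c [ 386.3 -380.8] mean [ 385.6 -373.5] sz [ 40.2 110.3] ang 2.6 z 0.0469
top 472 c [ 386.2 -380.3] mean [ 385.6 -374.6] sz [ 40.2 111.4] ang 2.6 z 0.0464
   z [0.0476 0.0532]
top 459 c [ 465.1 -371.4] mean [ 464.1 -371.7] sz [ 40.4 110.8] ang 2.7 z 0.0459
   z [0.0475 0.0523]
top 440 c [ 544.  -370.5] mean [ 542.9 -369.7] sz [ 40.5 110.5] ang 1.1 z 0.0459
   z [0.0473 0.0528]
top 438 c [ 588.3 -195.2] mean [ 586.9 -189.9] sz [ 40.7 110.7] ang 1.3 z 0.0459
   z [0.0471 0.0525]
top 453 c [ 508.5 -195.6] mean [ 507.4 -190.8] sz [ 40.1 110.4] ang 1.7 z 0.0461
   z [0.0473 0.0529]
top bar 58 c [375.1 312.6] mean [375.3 312.4] sz [27.5 14. ] ang 85.7 z 0.2281
side 202 c [ 388.4 -367.1] mean [ 390.2 -359.2] sz [39.6 97.2] ang 3.7 z 0.0451
   z [0.0469 0.0523]
side 210 c [ 466.9 -366.2] mean [ 468.1 -356.2] sz [ 41.  113.1] ang 2.2 z 0.0446
   z [0.0467 0.052 ]
side 208 c [ 547.  -366.7] mean [ 546.5 -355.9] sz [ 39.2 114.8] ang 3.6 z 0.0448
   z [0.0473 0.0522]
side 266 c [ 591.5 -178.7] mean [ 590.7 -174.1] sz [37.8 97.3] ang 1.3 z 0.046
   z [0.0472 0.0524]
side 274 c [ 510.4 -180.9] mean [ 511.  -174.3] sz [98.2 39.4] ang 89.7 z 0.0458
   z [0.0472 0.0525]
side bar 851 c [445.8 300.5] mean [444.9 314.5] sz [148.5  67.3] ang 2.2 z 0.2286
t 63.87 grasp [0.4142 0.18   0.3383] yaw 92.7 q1,q6 [ 0.3  -1.32] open 0.0419 F [-0.9 -0.  -0.2]
 turn [-0.001 -0.    -0.001] then shift mm [-35.9 136.4   8.3]
```

View pics/c4.png

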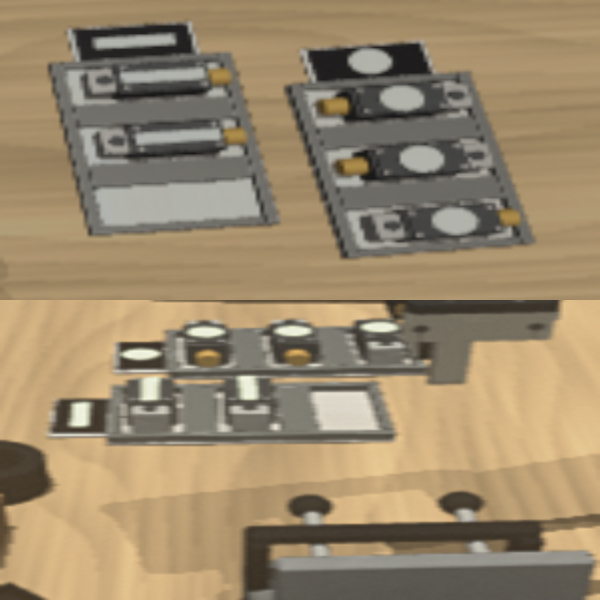

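The crops show both strip housings in the strip tray at (160,80) and (165,140), and the three round ones in the round tray at (400,97), (420,158) and (455,220), all flat with tags up. The lamp still hangs on both arms. Next I locate the bar and take the lamp back.

```bash
python3 - <<'E'
from h import *
for n in('top','side'):
    I,D=robot.read_camera(n);A=cloud(n,D);Z=A[...,2]
    b=(A[...,1]>.29)&(A[...,1]<.36)&(A[...,0]>.36)&(A[...,0]<.53)&(D>0)
    for lo,hi in((.226,.236),(.2295,.236)):
        m=b&(Z>lo)&(Z<hi);rect(m,A,n+' bar');print(np.percentile(A[m][:,1],[5,50,95]).round(4))
plan()
E
```

```text
top bar 38 c [376.2 313.5] mean [376.2 313.5] sz [14.9 11.8] ang 85.1 z 0.2304
[0.3077 0.313  0.3202]
top bar 25 c [376.2 314.2] mean [376.6 313.9] sz [12.  11.7] ang 84.8 z 0.2315
[0.3094 0.3145 0.3199]
side bar 543 c [444.8 321.4] mean [446.2 322.4] sz [148.7  19.1] ang 3.5 z 0.2302
[0.3138 0.3229 0.3296]
side bar 381 c [445.7 321.3] mean [444.9 321. ] sz [146.6  18.8] ang 3.8 z 0.2311
[0.3133 0.3213 0.3284]
t 63.97 grasp [0.4142 0.1796 0.3382] yaw 92.6 q1,q6 [ 0.3  -1.32] open 0.0421 F [-0.  -0.3 -0.3]
```

Emit:
apply_moves([
  [[-6,22,0],[0,0,0]],
  [[-6,23,0],[0,0,0]],
  [[-6,23,0],[0,0,0]],
  [[-6,23,0],[0,0,0]],
  [[-6,23,0],[0,0,0]],
  [[-6,22,0],[0,0,0]],
  [[0,0,0],[0,0,0]],
  [[0,0,0],[0,0,0]],
])

```text
t: 64.63
tool_pos: [0.4439, 0.3179, 0.5047]
orientation: [0.073, -3.14, 0.001]
force: [-0.5, 0.2, -0.6]
opening: 0.0418
gripper_force: 0.0
```

```bash
python3 -c "
from h import *
plan((.4437,.318,.33,92.7),(.4437,.318,.2355,92.7))"
```

```text
t 64.63 grasp [0.4437 0.3178 0.3377] yaw 92.7 q1,q6 [ 0.53 -1.09] open 0.0418 F [-0.5  0.2 -0.6]
 turn [-0.001 -0.001 -0.   ] then shift mm [0.2 0.1 7.7]
 turn [0. 0. 0.] then shift mm [ 0.   0.  94.5]
```

Emit:
apply_moves([
  [[0,1,12],[0,0,0]],
  [[0,0,15],[0,0,0]],
  [[0,0,17],[0,0,0]],
  [[0,0,17],[0,0,0]],
  [[0,0,15],[0,0,0]],
  [[0,0,12],[0,0,0]],
  [[0,0,8],[0,0,0]],
  [[0,0,5],[0,0,0]],
  [[0,0,0],[0,0,0]],
  [[0,0,0],[0,0,0]],
])

```text
t: 65.47
tool_pos: [0.4434, 0.3194, 0.4045]
orientation: [-0.074, 3.14, 0.0]
force: [-0.2, 1.4, 0.7]
opening: 0.0418
gripper_force: 0.0
```

Emit:
apply_moves([
  [[0,0,0],[0,0,0]],
  [[0,0,0],[0,0,0]],
  [[0,0,0],[0,0,0]],
  [[0,0,0],[0,0,0]],
  [[0,0,0],[0,0,0]],
  [[0,0,0],[0,0,0]],
  [[0,0,0],[0,0,0]],
], claw=0, newtons=50)

```text
t: 66.05
tool_pos: [0.4433, 0.3197, 0.4045]
orientation: [-0.074, 3.14, 0.001]
force: [-0.7, 0.6, 1.7]
opening: 0.0158
gripper_force: 50.0
```

```bash
python3 -c "
from h import *
plan((.4437,.318,.265,92.7))"
```

```text
t 66.05 grasp [0.4434 0.3198 0.2375] yaw 92.7 q1,q6 [ 0.53 -1.09] open 0.0158 F [-0.7  0.6  1.7]
 turn [0.    0.001 0.   ] then shift mm [ -0.3  -1.7 -27.5]
```

Emit:
apply_moves([
  [[0,0,-3],[0,0,0]],
  [[0,0,-5],[0,0,0]],
  [[0,0,-7],[0,0,0]],
  [[0,0,-7],[0,0,0]],
  [[0,0,-5],[0,0,0]],
  [[0,0,-2],[0,0,0]],
  [[0,0,0],[0,0,0]],
  [[0,0,0],[0,0,0]],
])

```text
t: 66.72
tool_pos: [0.4433, 0.3196, 0.4332]
orientation: [-0.074, 3.141, 0.0]
force: [0.2, 0.7, -6.5]
opening: 0.0158
gripper_force: 50.0
```

Emit:
apply_moves([
  [[0,-6,0],[0,0,0]],
  [[0,-12,0],[0,0,0]],
  [[0,-14,0],[0,0,0]],
  [[0,-14,0],[0,0,0]],
  [[0,-14,0],[0,0,0]],
  [[0,-14,0],[0,0,0]],
  [[0,-14,0],[0,0,0]],
  [[0,-14,0],[0,0,0]],
  [[0,-14,0],[0,0,0]],
  [[0,-14,0],[0,0,0]],
  [[0,-6,0],[0,0,0]],
  [[0,0,0],[0,0,0]],
])

```text
t: 67.72
tool_pos: [0.4497, 0.1817, 0.4332]
orientation: [-0.07, 3.14, -0.001]
force: [-0.0, 0.4, -5.7]
opening: 0.0156
gripper_force: 50.0
```

```bash
python3 -c "
from h import *
plan((.643,.193,.265,92.7),(.6395,.2649,.265,92.7),(.6395,.2649,.265,43.1))
I,D=robot.read_camera('side');A=cloud('side',D);Z=A[...,2]
for x in(.406,.4855):
    m=(Z>.205)&(Z<.24)&(abs(A[...,1]-.275)<.025)&(abs(A[...,0]-x)<.016);print(m.sum(),A[m].mean(0).round(4))
b=(A[...,1]>.12)&(A[...,1]<.24)&(A[...,0]>.35)&(A[...,0]<.56);rect(b&(Z>.11)&(Z<.20),A,'box')"
```

```text
t 67.72 grasp [0.4498 0.1816 0.2662] yaw 92.6 q1,q6 [ 0.28 -1.34] open 0.0156 F [-0.   0.4 -5.7]
 turn [-0.001  0.    -0.003] then shift mm [-193.6    2.2    1.2]
 turn [0. 0. 0.] then shift mm [ 0.1 72.   0. ]
 turn [0.    0.    0.866] then shift mm [0. 0. 0.]
136 [0.4063 0.2814 0.2242]
127 [0.4854 0.284  0.2247]
box 2370 c [451.4 182. ] mean [454.  194.3] sz [152.7  58.3] ang 1.2 z 0.1665
```

Emit:
apply_moves([
  [[-8,0,0],[0,0,0]],
  [[-18,0.5,0],[0,0,0]],
  [[-20,0.5,0],[0,0,0]],
  [[-20,0.5,0],[0,0,0]],
  [[-20,0.5,0],[0,0,0]],
  [[-20,0,0],[0,0,0]],
  [[-20,0,0],[0,0,0]],
  [[-20,0,0],[0,0,0]],
  [[-20,0,0],[0,0,0]],
  [[-18,0,0],[0,0,0]],
  [[-9,0,0],[0,0,0]],
  [[0,10,0],[0,0,0]],
])

```text
t: 68.77
tool_pos: [0.6441, 0.2041, 0.4316]
orientation: [0.072, -3.14, 0.002]
force: [-0.4, 0.6, -6.2]
opening: 0.0158
gripper_force: 50.0
```

Emit:
apply_moves([
  [[0,16,0],[0,0,0]],
  [[0,16,0],[0,0,0]],
  [[0,16,0],[0,0,0]],
  [[0,14,0],[0,0,0]],
  [[0,0,0],[0,0,0.08]],
  [[0,0,0],[0,0,0.1]],
  [[0,0,0],[0,0,0.1]],
  [[0,0,0],[0,0,0.1]],
  [[0,0,0],[0,0,0.1]],
  [[0,0,0],[0,0,0.1]],
  [[0,0,0],[0,0,0.1]],
  [[0,0,0],[0,0,0.1]],
])

```text
t: 69.77
tool_pos: [0.6384, 0.2684, 0.4334]
orientation: [1.131, 2.931, 0.0]
force: [-0.0, 0.0, -5.8]
opening: 0.0152
gripper_force: 49.5
```

Emit:
apply_moves([
  [[0,0,0],[0,0,0.083]],
  [[0,0,0],[0,0,0]],
  [[0,0,0],[0,0,0]],
  [[0,0,0],[0,0,0]],
])

```text
t: 70.1
tool_pos: [0.6387, 0.2676, 0.4332]
orientation: [1.241, 2.886, 0.0]
force: [0.2, 0.7, -5.5]
opening: 0.0159
gripper_force: 49.5
```

```bash
python3 - <<'E'
from h import *
plan((.6395,.2649,.265,43.1),(.6395,.2649,.173,43.1))
for n in('top','side'):
    I,D=robot.read_camera(n);cv2.imwrite(f'pics/{n}14.png',I);C=cloud(n,D);Z=C[...,2]
    b=(D>0)&(C[...,1]>.17)&(C[...,1]<.36)&(C[...,0]>.54)&(C[...,0]<.74)
    rect(b&(Z>.23)&(Z<.262),C,n+' bar');rect(b&(Z>.11)&(Z<.20),C,n+' box');rect(b&(Z>.012)&(Z<.025),C,n+' dock')
E
```

```text
t 70.1 grasp [0.6387 0.2676 0.2662] yaw 43.5 q1,q6 [ 0.32 -0.44] open 0.0159 F [ 0.2  0.7 -5.5]
 turn [0.    0.    0.007] then shift mm [-2.5 -1.2  1.2]
 turn [0. 0. 0.] then shift mm [ 0.  0. 92.]
top bar 274 c [636.2 263.4] mean [631.6 265.7] sz [ 30.1 149.3] ang 43.1 z 0.2542
top box 420 c [634.3 253.3] mean [640.4 240. ] sz [ 52.  137.9] ang 44.5 z 0.173
top dock 78 c [648.6 215.7] mean [647.8 208.5] sz [28.1 80.4] ang 45.7 z 0.0178
side bar 669 c [639.2 268.3] mean [627.8 284.6] sz [ 45.1 151.6] ang 50.0 z 0.252
side box 2593 c [639.5 268.5] mean [633.5 286.6] sz [ 60.  154.2] ang 46.5 z 0.1664
side dock 546 c [640.5 269.7] mean [636.2 289.2] sz [ 77.5 175. ] ang 42.0 z 0.0173
```

Emit:
apply_moves([
  [[-2.5,0,6],[0,0,0.02]],
  [[0,0,12],[0,0,0]],
  [[0,0,12],[0,0,0]],
  [[0,0,12],[0,0,0]],
  [[0,0,12],[0,0,0]],
  [[0,0,10],[0,0,0]],
  [[0,0,8],[0,0,0]],
  [[0,0,6],[0,0,0]],
  [[0,0,5],[0,0,0]],
  [[0,0,4],[0,0,0]],
  [[0,0,0],[0,0,0]],
  [[0,0,0],[0,0,0]],
])

```text
t: 71.2
tool_pos: [0.6412, 0.2659, 0.3503]
orientation: [1.272, 2.868, 0.007]
force: [-3.1, 3.0, 8.5]
opening: 0.0154
gripper_force: 50.0
```

```bash
python3 - <<'E'
from h import *
plan((.6395,.2649,.173,43.1))
I,D=robot.read_camera('side');cv2.imwrite('pics/c5.png',cv2.resize(I[180:380,200:360],(480,600)))
E
```

```text
t 71.2 grasp [0.6421 0.2664 0.1833] yaw 42.2 q1,q6 [ 0.32 -0.42] open 0.0154 F [-3.1  3.   8.5]
 turn [ 0.006  0.001 -0.017] then shift mm [ 0.5 -2.  10.3]
```

View pics/c5.png

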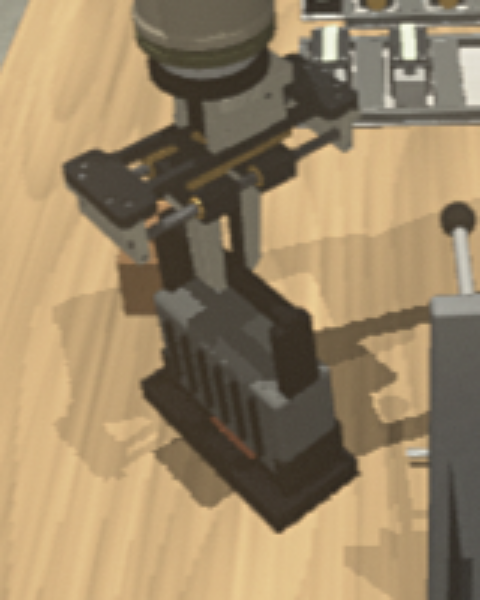

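The crop shows the lamp level and resting on the dock rim: the underside is at about 18 mm, and the rim pushes it along the bar towards -x+y. The orange floor shows along the rib side at (240,440). I raise a little, shift along the bar and lower again.

Emit:
apply_moves([
  [[0,0,-4],[0,0,0]],
  [[0,0,-3],[0,0,0]],
  [[3.5,0,0],[0,0,-0.008]],
  [[0,0,0],[0,0,0]],
  [[0,0,4],[0,0,0]],
  [[0,0,3],[0,0,0]],
  [[0,0,2],[0,0,0]],
  [[0,0,0],[0,0,0]],
  [[0,0,0],[0,0,0]],
])

```text
t: 72.0
tool_pos: [0.6395, 0.2687, 0.35]
orientation: [1.26, 2.871, 0.011]
force: [-2.2, 3.7, 18.1]
opening: 0.0157
gripper_force: 50.0
```

```bash
python3 -c "
from h import *
plan((.6395,.2649,.173,43.1))"
```

```text
t 72.0 grasp [0.641  0.2694 0.183 ] yaw 42.6 q1,q6 [ 0.32 -0.42] open 0.0157 F [-2.2  3.7 18.1]
 turn [ 0.009  0.003 -0.009] then shift mm [-2.8 -2.7 10. ]
```

```bash
python3 - <<'E'
from h import *
s=robot.read_state();print(s['force'].round(1),s['wrist_torque'].round(2))
E
```

```text
[-2.2  3.7 18.1] [ 0.24  0.76 -0.05]
```

Emit:
apply_moves([
  [[0,0,-5],[0,0,0]],
  [[0,0,-5],[0,0,0]],
  [[0,0,-2],[0,0,0]],
  [[0,0,0],[0,0,0]],
  [[0,0,0],[0,0,0]],
  [[0,0,0],[0,0,0]],
])

```text
t: 72.5
tool_pos: [0.6382, 0.2674, 0.3549]
orientation: [-1.263, -2.875, 0.002]
force: [0.6, -0.3, -5.7]
opening: 0.0154
gripper_force: 49.5
```

```bash
python3 - <<'E'
from h import *
plan();s=robot.read_state();print(s['force'].round(1),s['wrist_torque'].round(2));p=s['tool_pos'][2]-.167-.013-.152;print('base',p)
for n,f in(('top','top0.npy'),('side','side0.npy')):
    I,D=robot.read_camera(n);cv2.imwrite(f'pics/{n}15.png',I)
    for nm,DD,base in(('orig',np.load(f),.008),('now',D,p)):
        C=cloud(n,DD);Z=C[...,2]-base
        b=(DD>0)&(C[...,1]>.17)&(C[...,1]<.36)&(C[...,0]>.54)&(C[...,0]<.74)
        rect(b&(Z>.062)&(Z<.086),C,n+nm+' box');rect(b&(Z>.084)&(Z<.096),C,n+nm+' boxtop')
        v=b&(Z>.11)&(Z<.165);rect(v,C,n+nm+' handle');print('  boxtop z',np.percentile(Z[b&(Z>.08)&(Z<.1)],[50,95]).round(4),'bar z',np.percentile(Z[b&(Z>.14)&(Z<.17)],[50,90,97]).round(4))
E
```

```text
t 72.5 grasp [0.6379 0.2673 0.1879] yaw 42.6 q1,q6 [ 0.32 -0.42] open 0.0154 F [ 0.6 -0.3 -5.7]
[ 0.6 -0.3 -5.7] [-0.06  0.03 -0.03]
base 0.02291348902316287
toporig box 270 c [631.6 256.5] mean [624.4 248.1] sz [ 44.2 147.7] ang 42.4 z 0.0864
toporig boxtop 608 c [633.3 257.7] mean [632.2 257.9] sz [ 40.2 147.3] ang 42.1 z 0.0965
toporig handle 427 c [638.6 263.2] mean [636.1 260.7] sz [ 32.  149.2] ang 43.0 z 0.1612
  boxtop z [0.0882 0.0924] bar z [0.1564 0.1595 0.1606]
topnow box 50 c [633.  252.3] mean [650.5 226.2] sz [ 48.1 137.3] ang 43.8 z 0.1024
topnow boxtop 197 c [634.  254.9] mean [640.9 254.6] sz [ 44.4 135.2] ang 43.2 z 0.1115
topnow handle 241 c [635.7 263. ] mean [634.8 260.7] sz [ 31.1 149.8] ang 43.0 z 0.1744
  boxtop z [0.0883 0.0921] bar z [0.156  0.1595 0.1606]
sideorig box 527 c [642.2 268.8] mean [636.1 297.1] sz [ 56.6 150.9] ang 42.5 z 0.0833
sideorig boxtop 1015 c [640.5 267.7] mean [644.8 267.8] sz [ 52.2 149.2] ang 42.4 z 0.0968
sideorig handle 854 c [640.2 266.3] mean [634.6 276.6] sz [ 31.  150.8] ang 43.3 z 0.1535
  boxtop z [0.0887 0.0937] bar z [0.1565 0.1588 0.1597]
sidenow box 510 c [645.8 282. ] mean [631.9 297. ] sz [ 49.5 154.8] ang 58.3 z 0.0983
sidenow boxtop 956 c [636.8 266. ] mean [640.3 269.5] sz [ 51.8 151.4] ang 42.5 z 0.1117
sidenow handle 753 c [639.2 269.1] mean [624.4 287. ] sz [ 43.8 151.1] ang 43.2 z 0.1677
  boxtop z [0.0888 0.0939] bar z [0.1569 0.1626 0.1687]
```

Torque and vision agree: the lamp sits about 3–4 mm too far towards its lens side and catches the rim there. I shift +4 mm across and lower again.

Emit:
apply_moves([
  [[-1,4,0],[0,0,0]],
  [[0,0,0],[0,0,0]],
  [[0,0,4],[0,0,0]],
  [[0,0,4],[0,0,0]],
  [[0,0,3],[0,0,0]],
  [[0,0,2],[0,0,0]],
  [[0,0,0],[0,0,0]],
  [[0,0,0],[0,0,0]],
])

```text
t: 73.27
tool_pos: [0.6419, 0.2695, 0.3427]
orientation: [-1.263, -2.876, 0.001]
force: [0.1, 1.2, -5.8]
opening: 0.0154
gripper_force: 49.5
```

```bash
python3 - <<'E'
from h import *
plan();s=robot.read_state();print(s['force'].round(1),s['wrist_torque'].round(2))
E
```

```text
t 73.27 grasp [0.6418 0.2694 0.1757] yaw 42.6 q1,q6 [ 0.32 -0.42] open 0.0154 F [ 0.1  1.2 -5.8]
[ 0.1  1.2 -5.8] [0.01 0.02 0.  ]
```

Emit:
apply_moves([
  [[0,0,2],[0,0,0]],
  [[0,0,1],[0,0,0]],
  [[0,0,0],[0,0,0]],
  [[0,0,0],[0,0,0]],
])

```text
t: 73.6
tool_pos: [0.6422, 0.2695, 0.3409]
orientation: [1.263, 2.875, 0.001]
force: [-0.8, -0.6, -1.4]
opening: 0.0156
gripper_force: 49.5
```

Emit:
apply_moves([
  [[0,0,0],[0,0,0]],
  [[0,0,0],[0,0,0]],
  [[0,0,0],[0,0,0]],
  [[0,0,0],[0,0,0]],
  [[0,0,0],[0,0,0]],
  [[0,0,-5],[0,0,0]],
  [[0,0,-10],[0,0,0]],
  [[0,0,-20],[0,0,0]],
  [[0,0,-30],[0,0,0]],
  [[0,0,-35],[0,0,0]],
  [[0,0,-35],[0,0,0]],
  [[0,0,-35],[0,0,0]],
], claw=0.55)

```text
t: 74.6
tool_pos: [0.6415, 0.2694, 0.5131]
orientation: [1.263, 2.876, 0.001]
force: [0.9, -0.3, 0.9]
opening: 0.0512
gripper_force: 0.0
```

```bash
python3 - <<'E'
from h import *
plan((.485,.272,.34,2.7),(.485,.272,.2215,2.7))
for n in('top','side'):
    I,D=robot.read_camera(n);cv2.imwrite(f'pics/{n}16.png',I);C=cloud(n,D);Z=C[...,2]
    b=(D>0)&(C[...,1]>.17)&(C[...,1]<.36)&(C[...,0]>.54)&(C[...,0]<.74)
    rect(b&(Z>.118)&(Z<.173),C,n+' handle');rect(b&(Z>.092)&(Z<.104),C,n+' boxtop');print('bar z',np.percentile(Z[b&(Z>.14)&(Z<.18)],[50,90,97]).round(4))
E
```

```text
t 74.6 grasp [0.6417 0.2695 0.3461] yaw 42.6 q1,q6 [ 0.32 -0.42] open 0.0512 F [ 0.9 -0.3  0.9]
 turn [0.001 0.    0.696] then shift mm [  10.  -156.2    6.1]
 turn [0. 0. 0.] then shift mm [  0.    0.  118.5]
top handle 164 c [667.9 228.6] mean [668.4 222.2] sz [28.7 57.4] ang 39.1 z 0.1592
top boxtop 249 c [657.  228.9] mean [656.1 227.7] sz [38.1 71. ] ang 42.9 z 0.0966
bar z [0.1637 0.1671 0.1689]
side handle 843 c [639.  266.2] mean [633.3 276. ] sz [ 30.7 152.1] ang 43.3 z 0.1537
side boxtop 1015 c [638.5 267.1] mean [643.5 267.1] sz [ 52.2 149.6] ang 42.3 z 0.0968
bar z [0.164  0.1668 0.1677]
```

The lamp is seated, at the same heights as at the start. Next I go to the ball and fold up the hook.

Emit:
apply_moves([
  [[0,0,0],[0,0,0.1]],
  [[0,0,0],[0,0,0.1]],
  [[0,0,0],[0,0,0.1]],
  [[0,0,0],[0,0,0.1]],
  [[0,0,0],[0,0,0.1]],
  [[0,0,0],[0,0,0.1]],
  [[0,0,0],[0,0,0.096]],
  [[2,-30,0],[0,0,0]],
  [[2,-32,0],[0,0,0]],
  [[2,-32,0],[0,0,0]],
  [[2,-32,0],[0,0,0]],
  [[2,-29.5,0],[0,0,0]],
])

```text
t: 75.7
tool_pos: [0.4844, 0.272, 0.5107]
orientation: [2.168, 2.273, 0.001]
force: [-0.4, 0.0, -0.2]
opening: 0.051
gripper_force: 0.0
```

Emit:
apply_moves([
  [[0,0,0],[0,0,0]],
  [[0,0,0],[0,0,0]],
])

```text
t: 75.87
tool_pos: [0.4848, 0.2724, 0.5114]
orientation: [2.167, 2.274, 0.003]
force: [1.1, 0.7, -0.6]
opening: 0.0509
gripper_force: 0.0
```

```bash
python3 - <<'E'
from h import *
plan((.4855,.2715,.34,2.7),(.4855,.2715,.221,2.7))
I,D=robot.read_camera('side');A=cloud('side',D);Z=A[...,2]
for x in(.406,.4855):
    m=(Z>.205)&(Z<.24)&(abs(A[...,1]-.275)<.025)&(abs(A[...,0]-x)<.016);print(m.sum(),A[m].mean(0).round(4))
E
```

```text
t 75.87 grasp [0.4852 0.2725 0.3444] yaw 2.8 q1,q6 [0.42 0.37] open 0.0509 F [ 1.1  0.7 -0.6]
 turn [ 0.002 -0.001  0.001] then shift mm [-0.9  0.6  4.4]
 turn [0. 0. 0.] then shift mm [  0.   0. 119.]
135 [0.4063 0.2814 0.2244]
126 [0.4854 0.2838 0.2246]
```

Grip, then run the reverse arc (opposite increments, last first).

Emit:
apply_moves([
  [[-0.9,0.6,14],[0,0,0]],
  [[0,0,20],[0,0,0]],
  [[0,0,22],[0,0,0]],
  [[0,0,22],[0,0,0]],
  [[0,0,20],[0,0,0]],
  [[0,0,14],[0,0,0]],
  [[0,0,7],[0,0,0]],
  [[0,0,4.5],[0,0,0]],
  [[0,0,0],[0,0,0]],
  [[0,0,0],[0,0,0]],
])

```text
t: 76.75
tool_pos: [0.4874, 0.2714, 0.3875]
orientation: [2.169, 2.272, 0.001]
force: [0.4, 0.2, -0.3]
opening: 0.0514
gripper_force: 0.0
```

Emit:
apply_moves([
  [[0,0,0],[0,0,0]],
  [[0,0,0],[0,0,0]],
  [[0,0,0],[0,0,0]],
  [[0,0,0],[0,0,0]],
  [[0,0,0],[0,0,0]],
  [[0,0,0],[0,0,0]],
  [[0,0,0],[0,0,0]],
], claw=0, newtons=20)

```text
t: 77.33
tool_pos: [0.4862, 0.2714, 0.387]
orientation: [-2.167, -2.273, 0.002]
force: [-6.7, -0.9, 3.7]
opening: 0.0227
gripper_force: 20.0
```

Emit:
apply_moves([
  [[4.1,0,-16.3],[0,0,0]],
  [[6.2,0,-15.6],[0,0,0]],
  [[8.3,0,-14.5],[0,0,0]],
  [[10.3,0,-13.3],[0,0,0]],
  [[12.1,0,-11.7],[0,0,0]],
  [[13.6,0,-9.9],[0,0,0]],
  [[14.8,0,-7.9],[0,0,0]],
  [[15.7,0,-5.7],[0,0,0]],
  [[16.5,0,-3.5],[0,0,0]],
  [[16.7,0,-1.2],[0,0,0]],
  [[0,0,0],[0,0,0]],
  [[0,0,0],[0,0,0]],
])

```text
t: 78.33
tool_pos: [0.4801, 0.3909, 0.4872]
orientation: [-2.165, -2.274, -0.0]
force: [-7.7, 1.4, 5.9]
opening: 0.0227
gripper_force: 20.0
```

```bash
python3 -c "
from h import *
plan((.479,.391,.32,2.7))"
```

```text
t 78.33 grasp [0.4799 0.3911 0.3202] yaw 2.8 q1,q6 [0.6  0.55] open 0.0227 F [-7.7  1.4  5.9]
 turn [-0.001 -0.001  0.002] then shift mm [ 0.2 -1.1  0.2]
```

Emit:
apply_moves([
  [[2,-1,0],[0,0,0]],
  [[1,0,0],[0,0,0]],
  [[0,0,0],[0,0,0]],
  [[0,0,0],[0,0,0]],
])

```text
t: 78.67
tool_pos: [0.4797, 0.3926, 0.4873]
orientation: [-2.168, -2.273, -0.001]
force: [-4.2, 0.1, 4.7]
opening: 0.0229
gripper_force: 20.0
```

Emit:
apply_moves([
  [[0,0,0],[0,0,0]],
  [[0,0,0],[0,0,0]],
  [[0,0,0],[0,0,0]],
  [[0,0,0],[0,0,0]],
  [[0,0,-10],[0,0,0]],
  [[0,0,-20],[0,0,0]],
  [[0,0,-30],[0,0,0]],
  [[0,0,-30],[0,0,0]],
  [[-20,0,-20],[0,0,0]],
  [[-30,0,0],[0,0,0]],
  [[-30,0,0],[0,0,0]],
  [[0,0,0],[0,0,0]],
], claw=0.55)

```text
t: 79.67
tool_pos: [0.4842, 0.3088, 0.5985]
orientation: [2.17, 2.268, 0.003]
force: [-0.7, -0.2, -0.0]
opening: 0.0509
gripper_force: 0.0
```

```bash
python3 - <<'E'
from h import *
plan()
I,C,S,Cs=housings('17');cv2.imwrite('pics/c6.png',S)
Z=Cs[...,2]
for x in(.40,.48):
    m=(Z>.307)&(Z<.34)&(abs(Cs[...,1]-.39)<.03)&(abs(Cs[...,0]-x)<.02);print(m.sum(),Cs[m].mean(0).round(4),Cs[m].max(0).round(4))
b=(Cs[...,1]>.17)&(Cs[...,1]<.36)&(Cs[...,0]>.54)&(Cs[...,0]<.74);rect(b&(Z>.092)&(Z<.104),Cs,'boxtop')
E
```

```text
t 79.67 grasp [0.4847 0.3087 0.4315] yaw 2.5 q1,q6 [0.48 0.43] open 0.0509 F [-0.7 -0.2 -0. ]
px[388. 204.] 428 c [ 588.3 -195.4] mean [ 586.9 -189.6] sz [ 41.3 110.8] ang 0.8 z 0.0464
px[450. 213.] 434 c [ 544.5 -369.7] mean [ 542.9 -370.2] sz [ 41.  111.4] ang 2.3 z 0.0463
px[392. 230.] 440 c [ 508.6 -195.7] mean [ 507.5 -190. ] sz [ 40.4 110.3] ang 1.4 z 0.0466
px[455. 239.] 445 c [ 465.2 -371.1] mean [ 464.3 -372.7] sz [ 40.7 111.6] ang 3.0 z 0.0465
px[460. 266.] 462 c [ 386.  -380.3] mean [ 385.7 -374.3] sz [ 39.8 109.1] ang 2.7 z 0.0467
168 [0.4008 0.3943 0.3243] [0.4113 0.4018 0.3322]
166 [0.4799 0.3985 0.3244] [0.4905 0.4059 0.3321]
boxtop 1002 c [638.  267.3] mean [643.4 266.9] sz [ 52.3 148.5] ang 42.5 z 0.0968
```

View pics/c6.png

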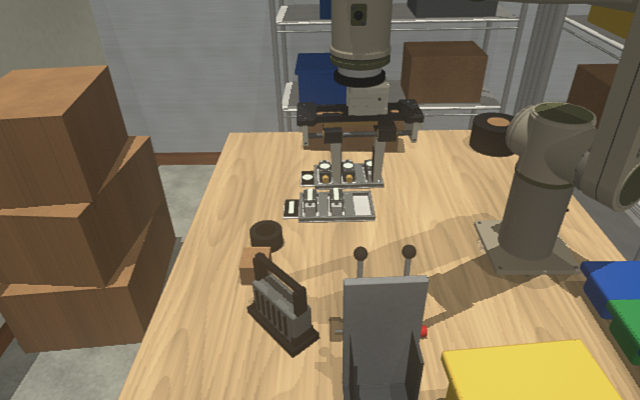

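The side view shows the lamp in its dock at (282,310), the hook folded with balls at (361,253) and (409,251), all housings in their trays, the bystanders in place and the gripper clear.

```bash
python3 -c "
from plant import robot
print(robot.close_job())"
```

```text
the job is handed in; nothing more can be done
None
```

I've handed the job in: five housings (three round, two strip) are seated tag up in their trays, the lamp is back in its dock and the hook is folded flat; it took about 80 s of the 210 s, and no verdict was returned.

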